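# Weigh two pistons against each other and set up the heavier one for lightening

## Task

Weigh the two bare pistons against each other on the pan balance: gently set one on each pan, let go and wait until the beam has tipped and come to rest. Then gently set the heavier one, whose pan has dropped, in the piston vise ready for lightening: crown down flat on the round rest, centred between the jaws, with its two curved skirt faces towards the jaws. Leave the lighter one standing on its pan as the reference, and do not disturb the other things on the bench.

Things in the scene. Friction and masses are not known exactly. Their poses are not given: they have to be found in the camera images.
- piston_1_mid (a point): bare aluminium piston, 48 mm high, crown down (open end up), looks like its twin; weighs 0.10 to 0.15 kg; the two differ by at least 12 g, which is heavier is unknown. Site: its centre, 24 mm above the crown; z up. x: across the two curved skirt faces, 54 mm apart; y: along the pin, across the two flat boss walls, 36 mm apart. Starts in a tray lane, x along the lane (either end first).
- piston_2_mid (a point): bare aluminium piston, 48 mm high, crown down (open end up), looks like its twin; weighs 0.10 to 0.15 kg; the two differ by at least 12 g, which is heavier is unknown. Site: its centre, 24 mm above the crown; z up. x: across the two curved skirt faces, 54 mm apart; y: along the pin, across the two flat boss walls, 36 mm apart. Starts in a tray lane, x along the lane (either end first).
- piston_1: piston 1 as one body, axes as its point, origin at the crown's underside. From the crown up: round ring belt, 54 mm diameter, 0 to 18 mm; above it skirt faces 18 to 48 mm, about 30 mm wide, flush with the belt; boss walls 18 to 44 mm, 44 mm wide, 9 mm inside the belt's edge. Either pair of faces can be gripped.
- piston_2: piston 2 as one body, axes as its point, origin at the crown's underside. From the crown up: round ring belt, 54 mm diameter, 0 to 18 mm; above it skirt faces 18 to 48 mm, about 30 mm wide, flush with the belt; boss walls 18 to 44 mm, 44 mm wide, 9 mm inside the belt's edge. Either pair of faces can be gripped.
- tray: grey plastic tray, fixed, 150 (x) x 131 (y) mm, origin under its centre. Two lanes along x, 58 mm wide, centred at y = +-31.5 mm; floor 6 mm thick, lane walls 5 mm thick, 47 mm above the floor (almost piston height), ends nearly open (lip 6 mm above the floor). Fingers have room only along the lane, before and behind a piston, which stands within 15 mm of the lane's middle.
- balance: double-pan trip balance, fixed; base 120 (x) x 300 (y) mm, origin under its centre. The beam pivots about x on a central pillar; pan centres 95 mm from the pivot at +y and -y. A linkage keeps the pans level.
- beam (a joint): beam angle, rad: 0 level (its rest when empty), positive = left (+y) pan down; stops at -0.09 and +0.09 (pans 8.5 mm off level). Swings freely, lightly damped: tips fully 1 to 2 s after the second piston is let go.
- pan_left: round flat steel pan at the balance's +y end, 140 mm diameter, 4 mm thick; origin at the centre of its top face, axes parallel to the balance's; top 120 mm above the bench when level. Sinks with the beam under a light load.
- pan_right: the same pan at the balance's -y end; origin at the centre of its top face.
- vise_seat (a point): piston vise, fixed: centre of the top of its round crown rest (60 mm diameter, 20 mm above the bench), z up. Jaws stand open at +y and -y: white facings 62 mm apart, 50 mm wide along x, 42 mm above the rest; not to be moved. Fingers have room only along x. Base 100 (x) x 165 (y) mm; screw with T-bar reaches 110 mm out at +y, 35 mm high.
- vise: the piston vise as one body, grey base, dark steel jaws; origin under the centre of the crown rest, axes as vise_seat. Two steel guide rods, 10 mm thick, run along y at x = +-38 mm, their tops 5 mm above the rest.
- wrench: bystander: steel combination wrench lying on the bench, 190 mm long.
- lube_jar: bystander: white jar with black cap, 68 mm diameter, 85 mm high, standing on the bench.
- rocker_box: bystander: aluminium rocker-box casting, 90 x 150 x 48 mm, on the bench.
Not all that is in view belongs to the job. What is shaped like the piston_1 but brown, green or turquoise is not meant.

How it is judged:
By the outcome, as a careful person would: the job done as asked, in the order asked, and still so for the second after the job is handed in, with the robot touching nothing.
It also fails if it takes over 72 s, if anything falls off the work surface, if the arm or the gripper's body presses on something with over 40 N, if the wrist force passes 120 N, or if a joint passes its speed limit or range.

## Robot

A 7-joint arm with a two-finger parallel gripper is mounted at the origin on the work surface. World frame = base frame: x ahead of the robot, y to its left, z up, the work surface at z = 0. Lengths are in m, angles in rad, forces in N, time in s.
With the tool pointing down it reaches from about 0.4 to 0.925 m from the base axis. Payload 4.1 kg.
Tool frame: the origin (TCP) lies between the finger pads; the fingertips stand 8 mm ahead of it and the grasp point (between the pads) lies 11 mm behind it (nose_length is the distance from the TCP to the fingertips, in m); z points along the fingers, x is the direction in which the jaws open and shut, and the axes are right-handed (so a half turn about z gives the same grasp; the last joint's range is limited). The gripper opens to 85 mm and grips with 20 to 120 N. Pads are 22 mm wide; open, the fingers measure 114 mm over their backs; the gripper's body (76 mm by 85 mm) begins 54 mm behind the grasp point. The pads swing forward as they close: fully open they stand 13 mm farther back than shut.
Start: joints at [1.088, 0.398, 0.045, 1.537, -0.019, 1.207, -0.051], TCP at [0.243, -0.603, 0.215] pointing down, gripper open.
Joint ranges: [-2.82, 2.82], [-0.49, 2.23], [-1.37, 1.46], [0, 2.46], [-1.36, 4.5], [0.23, 2], [-2.94, 2.94]. Speed limits (rad/s): [2.57, 2.57, 3.14, 3.14, 3.14, 3.14, 3.14].

## Interface

Orientations are given as a 3x3 rotation matrix whose columns are the frame's x, y, z axes.
In Python, from station import get_state, grab_frame, job_done, nose_length gives the robot as it stands.
- The arm moves only by the shell command python3 -m handwheel 'ROWS' [FORCE]. ROWS is a JSON object of lists of equal length, an entry for each row: "rotation": the turn, a rotation vector about the world's x, y, z in degrees, a list of three; "xyz": the shift along the world's x, y, z in m, a list of three; "claw": the finger opening in m, from 0 to 0.0854. In form: {"rotation": [[ax, ay, az], ...], "xyz": [[x, y, z], ...], "claw": [claw, ...]}. A call has 1 to 20 rows; each row is the pose to reach, as a shift and turn from the pose measured when the call began; what a row does not reach only later rows make up. A row lasts 1/10 s, in which the tool goes at most 50 mm and 8.59 degrees, less where a joint would pass 70% of its speed; a pose out of reach is approached as far as the arm can. A call with a gripper value outside its range is refused whole. The fingers move at their own pace and stop on an object; FORCE is the grip in N (left out, the last holds). Time passes only in rows, so rows that repeat a pose let the fingers close. It gives the time, the measured TCP pose, the force and the opening at its end, in the units of the state.
- get_state(): the state, without advancing time (a new reading comes with each control period).
- grab_frame(name): name is "scene" or "top" or "wrist"; returns a dict with "image" (420x560x3 uint8, blue, green, red), "mtx" (3x3 intrinsics, pixels), "R" (3x3) and "t" (3): a world point X has camera coordinates R X + t; the wrist camera has in their place "hand_eye" (4x4, takes a point from camera to tool coordinates, whose origin is the TCP and whose axes are the tool frame's). Camera axes: x right, y down, z forward; pixel columns grow to the right and rows downward; lengths in m; the calibration is good to about 2 mm. A picture is of the moment at which its call begins: read the wrist's pose just before it. There is no depth.
- job_done(): hands the job in, once; it reports no verdict.
The state is a dict: "t": time; "joint_positions": joint angles; "qvel": joint speeds; "joint_torque": joint torques, N m; "tool_pos": TCP position; "ee_rot": TCP orientation; "force": force on the tool from outside, world axes, zero at the start; "wrist_torque": the same for the moment, N m; "grip_width": finger opening in m.
Only numpy, scipy, OpenCV 4.12 (cv2) and the standard library are available. Lean on these libraries where they do the work, as an engineer would, in place of code of your own. Each camera call takes 0.05 s, during which the arm holds its last target.

## Working session

There is one attempt and no reset: what is moved stays moved. The work goes in short steps, Python scripts to look and compute and a shell command to move; the robot and the scene stay as the last step left them, time stands still between calls to the robot, and variables do not carry over. Pictures are saved under pics/ and viewed, and the job is handed in when it is done.

```bash
ls; mkdir -p pics
python3 - <<'E'
from station import *
import cv2
s=get_state();print({k:(v if not hasattr(v,'tolist') else v.tolist()) for k,v in s.items()}, nose_length if not callable(nose_length) else nose_length())
for n in ("scene","top","wrist"):
    f=grab_frame(n);cv2.imwrite(f"pics/a_{n}.png",f["image"]);print(n,{k:v for k,v in f.items() if k!="image"})
E
```

```text
pics
{'t': 0.0, 'joint_positions': [1.0879876933408579, 0.39920028671642804, 0.04499100163191713, 1.5378450210332513, -0.018691887094078114, 1.2068776711256788, -0.05065545251695792], 'qvel': [-0.0007451825534479325, -0.0001304431410178106, 0.002154125316364054, 0.0003317727550594888, -0.0014809205735399275, 0.0013938627735532734, -0.0010952724722853601], 'joint_torque': [-4.636248718270508e-06, -47.51323699951172, 1.365005448460579, -25.422134399414062, 0.011714548745658249, 0.009358481329400092, 2.6369470447207277e-05], 'tool_pos': [0.24319683301698322, -0.6020981623911836, 0.21417281427988363], 'ee_rot': [[0.3746390404206775, -0.92717037404597, -0.0008287847308117486], [-0.9271687863922619, -0.37463993664813916, 0.001720293050270007], [-0.0019055006099338552, 0.00012393439545164365, -0.9999981768521836]], 'force': [-0.5142384484505148, 0.4783026422507853, 0.20696525450261866], 'wrist_torque': [-0.009451291300755726, 0.04691592785475743, -0.06768621069215285], 'grip_width': 0.08567240845178373} 0.008
scene {'mtx': array([[381.25236882,   0.        , 280.37564788],
       [  0.     
[... 484 characters left out ...]
-0.99572154, -0.00245895],
       [-0.97438759, -0.08988371, -0.20613039],
       [ 0.20502745,  0.02143663, -0.97852144]]), 't': array([-0.01385914,  0.55083328,  1.22787199])}
wrist {'mtx': array([[353.31005098,   0.        , 276.33832511],
       [  0.        , 353.31005098, 210.41016994],
       [  0.        ,   0.        ,   1.        ]]), 'hand_eye': array([[ 9.99999906e-01, -1.67055096e-04, -3.99642083e-04,
        -2.85790924e-04],
       [ 2.80438566e-04,  9.52857296e-01,  3.03418679e-01,
        -7.74870562e-02],
       [ 3.30114238e-04, -3.03418762e-01,  9.52857254e-01,
        -1.58694755e-01],
       [ 0.00000000e+00,  0.00000000e+00,  0.00000000e+00,
         1.00000000e+00]])}
```

View pics/a_scene.png

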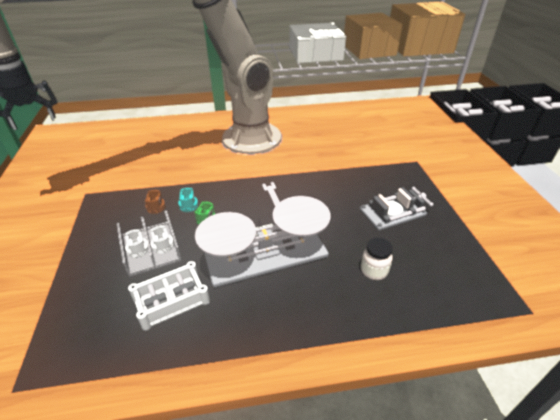

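View pics/a_top.png

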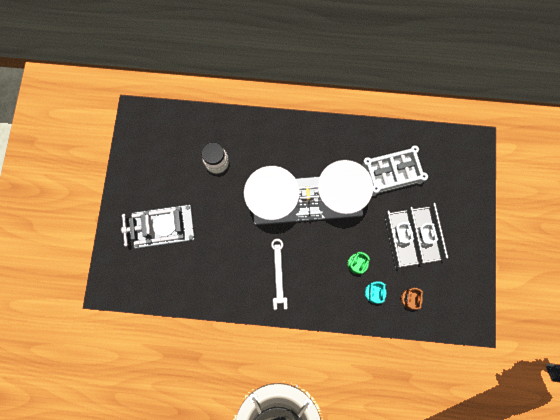

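View pics/a_wrist.png

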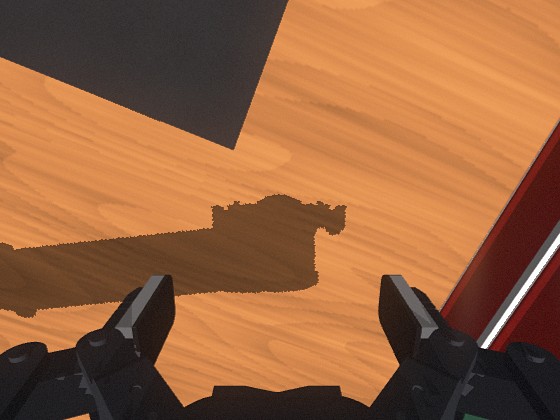

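```bash
cat > h.py <<'E'
import numpy as np, cv2
from station import *
def ray(f,u,v,s=None):
    d=np.linalg.inv(f["mtx"])@np.array([u,v,1.])
    if "hand_eye" in f:
        H=np.array(f["hand_eye"]);R=np.array(s["ee_rot"]);p=np.array(s["tool_pos"])
        return R@H[:3,3]+p, R@H[:3,:3]@d
    R=np.array(f["R"]);return -R.T@np.array(f["t"]), R.T@d
def onz(f,u,v,z,s=None):
    c,d=ray(f,u,v,s);return c+d*(z-c[2])/d[2]
def proj(f,X,s=None):
    X=np.array(X,float)
    if "hand_eye" in f:
        H=np.array(f["hand_eye"]);R=np.array(s["ee_rot"]);p=np.array(s["tool_pos"])
        x=H[:3,:3].T@(R.T@(X-p)-H[:3,3])
    else: x=np.array(f["R"])@X+np.array(f["t"])
    q=np.array(f["mtx"])@x;return q[:2]/q[2]
def tri(rays):
    A=np.zeros((3,3));b=np.zeros(3)
    for c,d in rays:
        d=d/np.linalg.norm(d);P=np.eye(3)-np.outer(d,d);A+=P;b+=P@c
    return np.linalg.solve(A,b)
def crop(im,x0,y0,x1,y1,k,name):
    cv2.imwrite(name,cv2.resize(im[y0:y1,x0:x1],None,fx=k,fy=k,interpolation=cv2.INTER_CUBIC))
E
python3 - <<'E'
from h import *
im=cv2.imread("pics/a_top.png")
crop(im,340,140,460,280,4,"pics/b_tray.png")
crop(im,110,190,210,260,6,"pics/b_vise.png")
crop(im,235,150,385,230,5,"pics/b_bal.png")
E
```

```text
(no output)
```

View pics/b_tray.png

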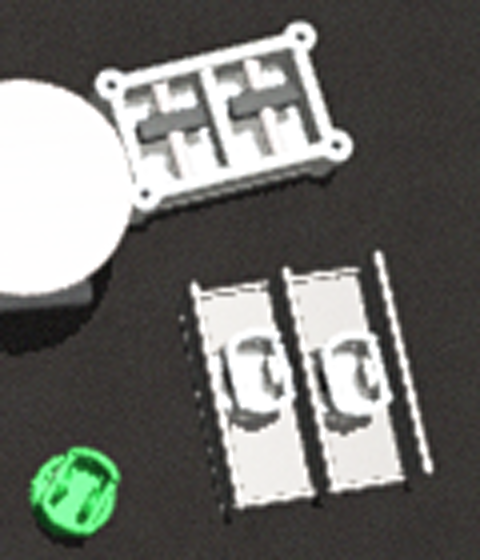

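View pics/b_vise.png

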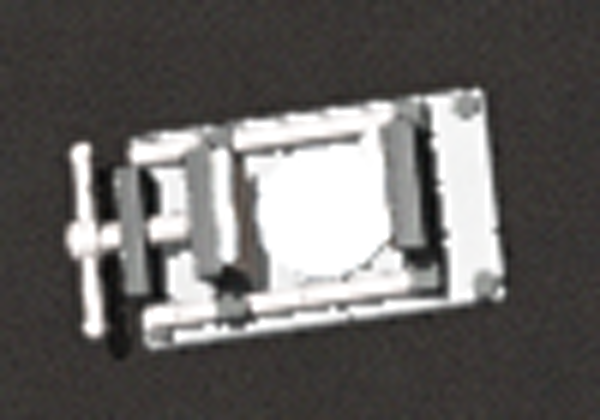

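View pics/b_bal.png

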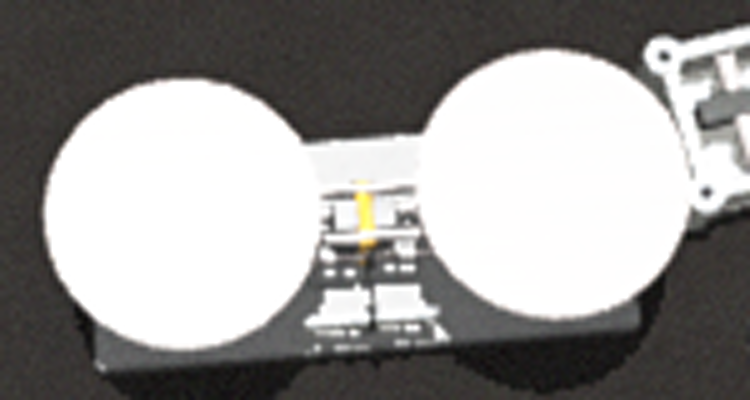

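Run:
```python
from h import *
t=grab_frame("top");s=grab_frame("scene")
g=cv2.cvtColor(t["image"],cv2.COLOR_BGR2GRAY)
tc=lambda x,y,x0,y0,k:(x0+x/k,y0+y/k)
def P(n,u,v,z): print(n,np.round(onz(t,u,v,z),4),)
P("pistA left lane",*tc(256,370,340,140,4),.054)
P("pistB",*tc(352,372,340,140,4),.054)
P("tray edge l top",*tc(195,285,340,140,4),.053);P("tray r",*tc(380,255,340,140,4),.053)
P("tray edge bl",*tc(228,515,340,140,4),.053);P("tray br",*tc(430,470,340,140,4),.053)
P("panL",*tc(182,215,235,150,5),.12);P("panR",*tc(555,183,235,150,5),.12)
P("seat",*tc(322,210,110,190,6),.02)
# two-view pans
m=(s["image"].min(2)>225).astype(np.uint8)
for im,nm in((t,"top"),(s,"scene")):
    m=(im["image"].min(2)>215).astype(np.uint8)
    m=cv2.morphologyEx(m,cv2.MORPH_OPEN,np.ones((7,7)))
    for c in cv2.findContours(m,cv2.RETR_EXTERNAL,cv2.CHAIN_APPROX_NONE)[0]:
        if cv2.contourArea(c)>600: print(nm,cv2.fitEllipse(c),cv2.contourArea(c))
crop(s["image"],100,170,350,330,3,"pics/c_s.png")
```

```text
pistA left lane [ 0.5237 -0.2883  0.054 ]
pistB [ 0.5282 -0.3515  0.054 ]
tray edge l top [ 0.5777 -0.2457  0.053 ]
tray r [ 0.6096 -0.3681  0.053 ]
tray edge bl [ 0.4265 -0.2743  0.053 ]
tray br [ 0.4681 -0.4046  0.053 ]
panL [0.5824 0.0682 0.12  ]
panR [ 0.6167 -0.1202  0.12  ]
seat [0.4906 0.3572 0.02  ]
top ((307.9591369628906, 189.8560791015625), (54.0345344543457, 142.1654052734375), 85.59468078613281) 4620.5
scene ((512.3410034179688, 380.7332458496094), (42.30280685424805, 77.40274810791016), 64.75257110595703) 1910.5
scene ((225.0111541748047, 233.20880126953125), (40.609703063964844, 59.355499267578125), 81.62208557128906) 1892.0
scene ((300.85601806640625, 214.9461669921875), (36.766014099121094, 56.115997314453125), 93.22377014160156) 1613.0
scene ((544.4271240234375, 178.61737060546875), (38.7717170715332, 51.602867126464844), 149.2757568359375) 1062.5
```

View pics/c_s.png

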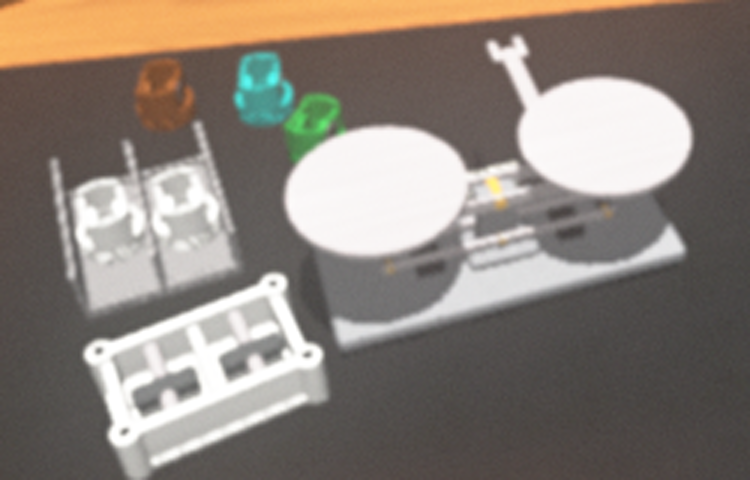

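```bash
python3 -m handwheel '{"rotation":[[0,0,8],[0,0,16],[0,0,24],[0,0,32],[0,0,40],[0,0,48],[0,0,56],[0,0,64],[0,0,72],[0,0,79],[0,0,79],[0,0,79]],"xyz":[[0.028,0.031,0.02],[0.056,0.062,0.04],[0.084,0.093,0.056],[0.112,0.124,0.056],[0.14,0.155,0.056],[0.168,0.187,0.056],[0.196,0.218,0.056],[0.224,0.249,0.056],[0.252,0.281,0.056],[0.277,0.312,0.056],[0.277,0.312,0.056],[0.277,0.312,0.056]],"claw":[0.085,0.085,0.085,0.085,0.085,0.085,0.085,0.085,0.085,0.085,0.085,0.085]}'
python3 - <<'E'
from h import *
s=get_state();f=grab_frame("wrist");print(np.round(s["joint_positions"],3))
import pickle;pickle.dump((s,f),open("w1.pkl","wb"))
cv2.imwrite("pics/d_w.png",f["image"])
E
```

```text
t: 1.45
tool_pos: [0.5208, -0.2894, 0.2706]
ee_rot: [[0.981, 0.193, -0.001], [0.193, -0.981, -0.0], [-0.001, -0.0, -1.0]]
force: [-0.7, -0.5, 0.1]
grip_width: 0.0847
[ 0.721  0.281 -0.359  1.587  0.102  1.293  0.541]
```

View pics/d_w.png

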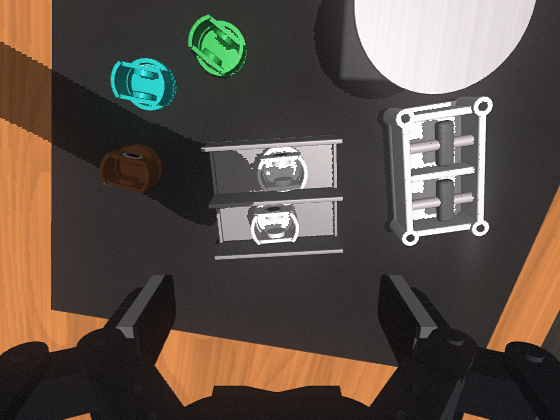

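Run:
```python
from h import *
f=cv2.imread("pics/d_w.png"); crop(f,195,130,355,265,5,"pics/d_c.png")
```

```text
(no output)
```

View pics/d_c.png

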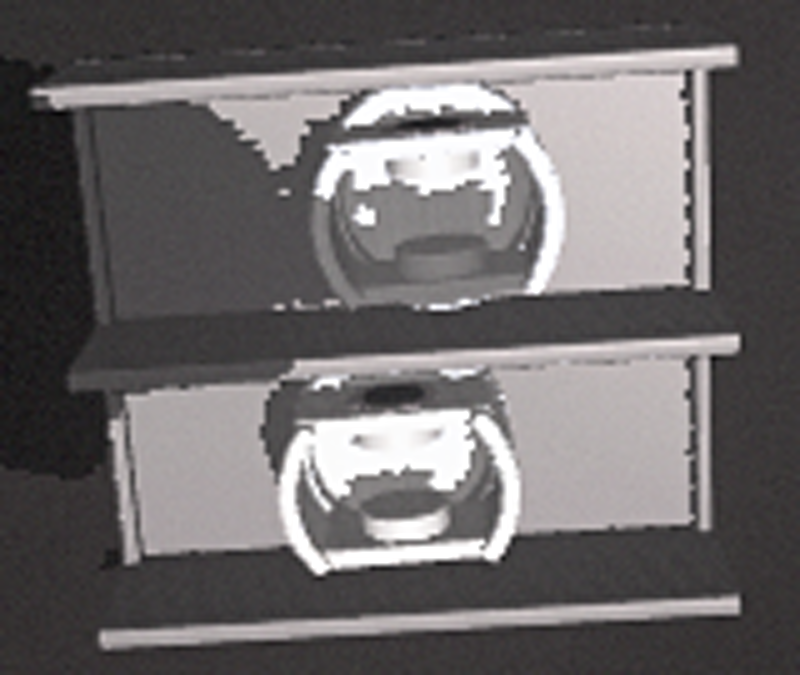

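Run:
```python
from h import *
import pickle
s,f=pickle.load(open("w1.pkl","rb"));t=grab_frame("top")
W=lambda x,y:(195+x/5,130+y/5)
T=lambda x,y:(340+x/4,140+y/4)
def w(x,y,z): return onz(f,*W(x,y),z,s)
ang=[]
for a,b in (((35,95),(738,55)),((70,382),(740,345)),((100,640),(740,604))):
    p,q=w(*a,.053),w(*b,.053);d=q-p;ang.append(np.degrees(np.arctan2(d[1],d[0])));print(p.round(4),q.round(4),np.linalg.norm(d).round(4),ang[-1].round(2))
a=np.radians(np.mean(ang));ex=np.array([np.cos(a),np.sin(a),0]);ey=np.array([-ex[1],ex[0],0])
for n,l,r in(("A",(312,215),(566,205)),("B",(279,495),(521,485))):
    p,q=w(*l,.054),w(*r,.054);print(n,p.round(4),q.round(4),"mid",((p+q)/2).round(4),"len",np.dot(q-p,ex).round(4))
for n,a,b in(("wall1 end",(738,55),(195,285)),("wall2 end",(740,345),(287,270)),("wall3 end",(740,604),(379,255)),("wall3 near",(100,640),(428,472)),("A",(439,205),(256,368)),("B",(400,490),(352,372))):
    print(n,tri([ray(f,*W(*a),s),ray(t,*T(*b))]).round(4))
```

```text
[ 0.4377 -0.2787  0.053 ] [ 0.5818 -0.2418  0.053 ] 0.1487 14.34
[ 0.4537 -0.3403  0.053 ] [ 0.5979 -0.3032  0.053 ] 0.1489 14.43
[ 0.4691 -0.4015  0.053 ] [ 0.6134 -0.3637  0.053 ] 0.1492 14.67
A [ 0.4999 -0.2925  0.054 ] [ 0.5532 -0.2798  0.054 ] mid [ 0.5265 -0.2862  0.054 ] len 0.0547
B [ 0.5039 -0.3574  0.054 ] [ 0.5572 -0.3444  0.054 ] mid [ 0.5306 -0.3509  0.054 ] len 0.0549
wall1 end [ 0.5748 -0.2406  0.0757]
wall2 end [ 0.5132 -0.222   0.3914]
wall3 end [ 0.6187 -0.3749  0.0263]
wall3 near [ 0.4681 -0.4067  0.0426]
A [ 0.526  -0.2871  0.0518]
B [ 0.5315 -0.3563  0.0383]
```

```bash
python3 -m handwheel '{"rotation":[[0,0,3.3],[0,0,3.3],[0,0,3.3],[0,0,3.3],[0,0,3.3]],"xyz":[[0.006,0.0015,-0.04],[0.006,0.0015,-0.08],[0.006,0.0015,-0.12],[0.006,0.0015,-0.12],[0.006,0.0015,-0.12]],"claw":[0.085,0.085,0.085,0.085,0.085]}' 30
python3 - <<'E'
from h import *
s=get_state();f=grab_frame("wrist")
import pickle;pickle.dump((s,f),open("w2.pkl","wb"))
im=f["image"].copy()
cv2.imwrite("pics/e_w0.png",f["image"])
for X in ([.527,-.288,.054],[.531,-.3525,.054]):
    u=proj(f,X,s);print(u);cv2.circle(im,tuple(int(v) for v in u),2,(0,0,255),-1)
cv2.imwrite("pics/e_w.png",im)
E
```

```text
t: 2.05
tool_pos: [0.5247, -0.2917, 0.1509]
ee_rot: [[0.97, 0.242, -0.002], [0.242, -0.97, -0.001], [-0.003, 0.001, -1.0]]
force: [-0.4, -0.7, 0.6]
grip_width: 0.0853
[281.16330522 202.18315934]
[266.33657988 277.68644818]
```

View pics/e_w.png

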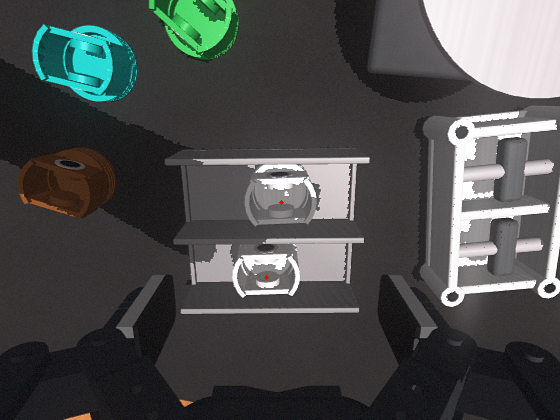

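Run:
```python
from h import *
import pickle
s,f=pickle.load(open("w1.pkl","rb"));s2,f2=pickle.load(open("w2.pkl","rb"))
W=lambda x,y:(195+x/5,130+y/5)
for a,b in (((738,55),(369,160)),((740,604),(358.5,310)),((100,640),(181.5,310.5)),((35,93),(165.5,160.5)),((566,205),(318,202)),((279,495),(233,283)),((521,485),(300,283))):
    print(tri([ray(f,*W(*a),s),ray(f2,*b,s2)]).round(4))
crop(f2["image"],160,140,380,320,3.6,"pics/e_c.png")
```

```text
[ 0.5829 -0.2423  0.0476]
[ 0.6137 -0.3645  0.0513]
[ 0.4685 -0.4042  0.0474]
[ 0.4378 -0.2779  0.0542]
[ 0.5512 -0.2773  0.0689]
[ 0.505  -0.3446  0.0873]
[ 0.5523 -0.3331  0.0868]
```

View pics/e_c.png

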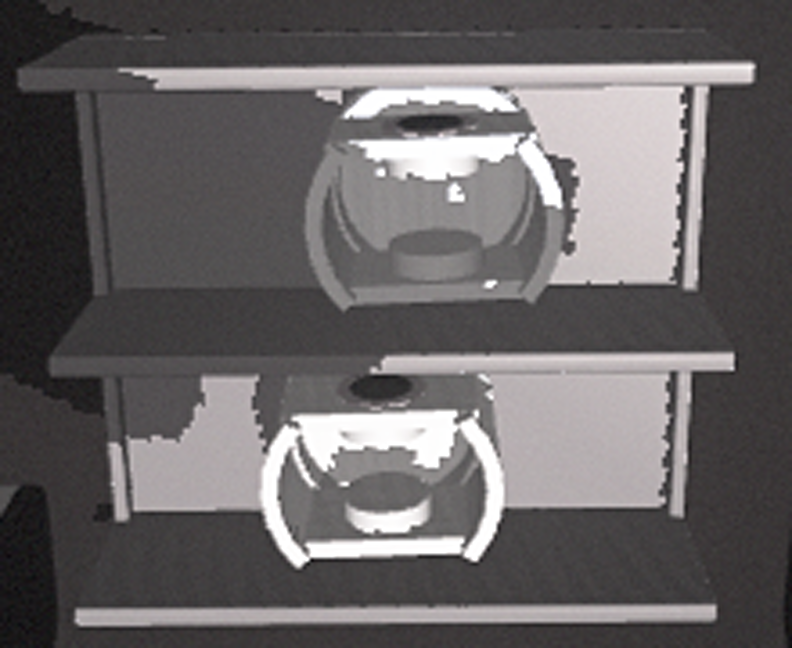

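```bash
python3 -m handwheel '{"rotation":[[0,0,0.4],[0,0,0.4],[0,0,0.4],[0,0,0.4],[0,0,0.4],[0,0,0.4],[0,0,0.4]],"xyz":[[0.0023,0.0035,-0.03],[0.0023,0.0035,-0.06],[0.0023,0.0035,-0.09],[0.0023,0.0035,-0.11],[0.0023,0.0035,-0.123],[0.0023,0.0035,-0.123],[0.0023,0.0035,-0.123]],"claw":[0.085,0.085,0.085,0.085,0.085,0.085,0.085]}' 30
```

```text
t: 2.8
tool_pos: [0.5299, -0.2892, 0.0313]
ee_rot: [[0.968, 0.249, 0.004], [0.249, -0.968, -0.004], [0.002, 0.005, -1.0]]
force: [0.6, -0.1, 0.3]
grip_width: 0.0849
```

```bash
python3 -m handwheel '{"rotation":[[0,0,0],[0,0,0],[0,0,0],[0,0,0],[0,0,0],[0,0,0],[0,0,0],[0,0,0]],"xyz":[[-0.003,0.001,-0.003],[-0.003,0.001,-0.003],[-0.003,0.001,-0.003],[-0.003,0.001,-0.003],[-0.003,0.001,-0.003],[-0.003,0.001,-0.003],[-0.003,0.001,-0.003],[-0.003,0.001,-0.003]],"claw":[0.085,0.085,0.07,0.06,0.05,0.04,0.04,0.04]}' 30
```

```text
t: 3.6
tool_pos: [0.527, -0.2883, 0.0289]
ee_rot: [[0.969, 0.249, 0.004], [0.249, -0.969, -0.004], [0.002, 0.005, -1.0]]
force: [-2.5, 0.9, 6.4]
grip_width: 0.0528
```

```bash
python3 -m handwheel '{"rotation":[[0,0,0],[0,0,0],[0,0,0],[0,0,0],[0,0,0],[0,0,0],[0,0,0]],"xyz":[[0,0,0.012],[0,0,0.03],[0,0,0.06],[0,0,0.1],[0,0,0.14],[0,0,0.18],[0,0,0.21]],"claw":[0.04,0.04,0.04,0.04,0.04,0.04,0.04]}' 30
python3 - <<'E'
from h import *
out={}
t=grab_frame("top");s=grab_frame("scene")
cv2.imwrite("pics/f_s.png",s["image"])
for f,n,th in((t,"top",250),(s,"scene",225)):
    m=(f["image"].min(2)>th).astype(np.uint8)
    m=cv2.erode(m,np.ones((3,3)))
    m=cv2.morphologyEx(m,cv2.MORPH_OPEN,cv2.getStructuringElement(cv2.MORPH_ELLIPSE,(21,21)))
    m=cv2.dilate(m,np.ones((3,3)))
    for c in cv2.findContours(m,cv2.RETR_EXTERNAL,cv2.CHAIN_APPROX_NONE)[0]:
        if 1200<cv2.contourArea(c)<3500:
            e=cv2.fitEllipse(c);print(n,e);out.setdefault(n,[]).append(e[0])
L=[sorted(out[k]) for k in("top","scene")]
print(L)
for a,b in zip(sorted(out["top"]),sorted([c for c in out["scene"] if 180<c[0]<340],key=lambda c:-c[0])):
    print(tri([ray(t,*a),ray(s,*b)]).round(4), onz(t,*a,.12).round(4),onz(s,*b,.12).round(4))
E
```

```text
t: 4.3
tool_pos: [0.5277, -0.2884, 0.2422]
ee_rot: [[0.968, 0.249, 0.007], [0.249, -0.968, -0.006], [0.005, 0.007, -1.0]]
force: [0.3, -0.4, -1.7]
grip_width: 0.0527
top ((271.29022216796875, 192.22698974609375), (51.65028381347656, 53.632144927978516), 81.95623779296875)
top ((345.11602783203125, 186.40054321289062), (51.127838134765625, 53.276885986328125), 110.49443817138672)
scene ((224.9847869873047, 233.03854370117188), (40.043033599853516, 59.13877487182617), 81.34437561035156)
scene ((301.0934143066406, 214.90830993652344), (36.54022979736328, 55.14030456542969), 92.6178207397461)
[[(271.29022216796875, 192.22698974609375), (345.11602783203125, 186.40054321289062)], [(224.9847869873047, 233.03854370117188), (301.0934143066406, 214.90830993652344)]]
[0.5854 0.0698 0.1165] [0.5843 0.0687 0.12  ] [0.5893 0.0698 0.12  ]
[ 0.6181 -0.1179  0.116 ] [ 0.617  -0.1179  0.12  ] [ 0.6223 -0.1173  0.12  ]
```

View pics/f_s.png

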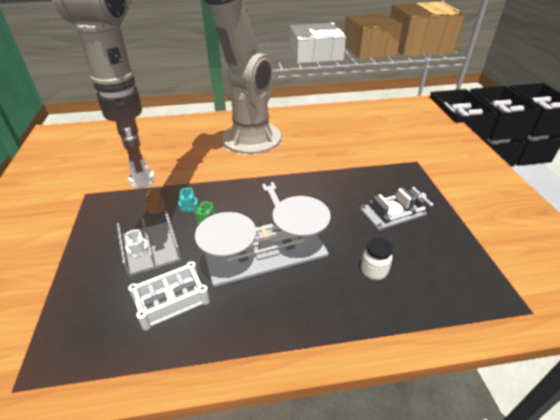

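```bash
python3 -m handwheel '{"rotation":[[0,0,0],[0,0,0],[0,0,0],[0,0,0],[0,0,0],[0,0,0],[0,0,0],[0,0,0],[0,0,0],[0,0,0],[0,0,0],[0,0,0],[0,0,0],[0,0,0]],"xyz":[[0.005,0.03,0],[0.012,0.075,0],[0.02,0.12,0],[0.027,0.165,0],[0.034,0.21,0],[0.042,0.255,0],[0.049,0.3,0],[0.055,0.335,0],[0.058,0.355,0],[0.058,0.358,-0.02],[0.058,0.358,-0.05],[0.058,0.358,-0.075],[0.058,0.358,-0.082],[0.058,0.358,-0.082]],"claw":[0.04,0.04,0.04,0.04,0.04,0.04,0.04,0.04,0.04,0.04,0.04,0.04,0.04,0.04]}' 30
python3 - <<'E'
from h import *
s=get_state();f=grab_frame("wrist");cv2.imwrite("pics/g_w.png",f["image"]);print(s["force"])
E
```

```text
t: 5.8
tool_pos: [0.5866, 0.0683, 0.1611]
ee_rot: [[0.968, 0.249, 0.009], [0.249, -0.968, -0.009], [0.007, 0.011, -1.0]]
force: [0.6, 0.8, -0.1]
grip_width: 0.0526
[ 0.60341321  0.76076022 -0.09441414]
```

View pics/g_w.png

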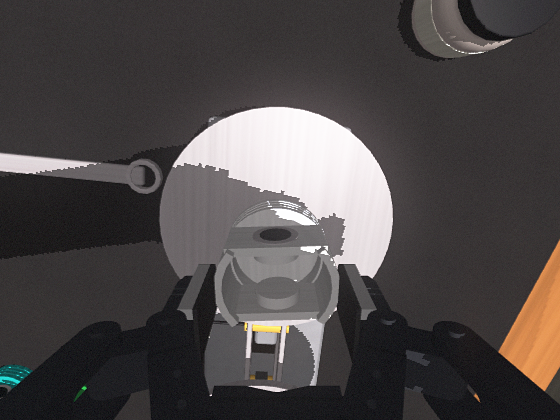

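```bash
python3 -m handwheel '{"rotation":[[-0.5,0.4,0],[-0.5,0.4,0],[-0.5,0.4,0],[-0.5,0.4,0],[-0.5,0.4,0],[-0.5,0.4,0],[-0.5,0.4,0]],"xyz":[[0,0,-0.008],[0,0,-0.014],[0,0,-0.017],[0,0,-0.02],[0,0,-0.022],[0,0,-0.024],[0,0,-0.024]],"claw":[0.04,0.04,0.04,0.04,0.04,0.04,0.04]}' 30
python3 - <<'E'
from h import *
f=grab_frame("top");crop(f["image"],235,140,395,230,4.5,"pics/h_t.png");print(get_state()["force"])
E
```

```text
t: 6.55
tool_pos: [0.5877, 0.0686, 0.1384]
ee_rot: [[0.969, 0.249, 0.005], [0.249, -0.968, -0.018], [0.001, 0.018, -1.0]]
force: [0.1, 0.6, -1.3]
grip_width: 0.0528
[-0.94535108  0.40622753 -1.74856082]
```

View pics/h_t.png

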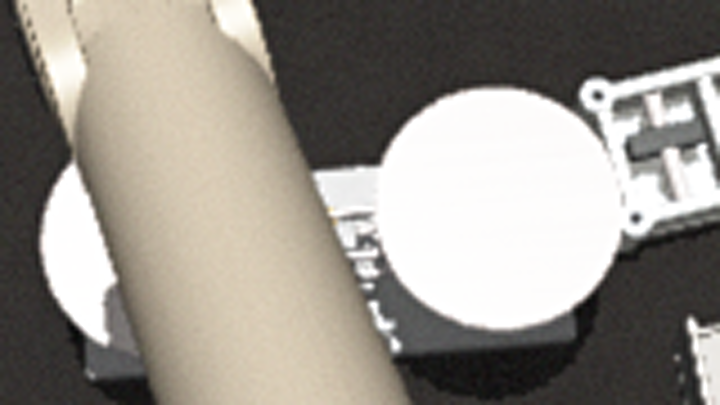

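```bash
python3 -m handwheel '{"rotation":[[0.8,0,0],[0.8,0,0],[0.8,0,0],[0.8,0,0],[0.8,0,0]],"xyz":[[0,0,-0.001],[0,0,-0.002],[0,0,-0.003],[0,0,-0.004],[0,0,-0.004]],"claw":[0.04,0.04,0.04,0.04,0.04]}' 30
```

```text
t: 7.1
tool_pos: [0.5878, 0.0687, 0.1345]
ee_rot: [[0.968, 0.249, 0.005], [0.249, -0.968, -0.004], [0.004, 0.005, -1.0]]
force: [-0.3, -0.5, -1.6]
grip_width: 0.0527
```

```bash
python3 -m handwheel '{"rotation":[[0,0,0],[0,0,0],[0,0,0]],"xyz":[[0,0,-0.001],[0,0,-0.002],[0,0,-0.002]],"claw":[0.04,0.04,0.04]}' 30
python3 - <<'E'
from h import *
f=grab_frame("scene");crop(f["image"],180,180,350,290,4.7,"pics/i_s.png");print(get_state()["force"])
E
```

```text
t: 7.4
tool_pos: [0.588, 0.0687, 0.1343]
ee_rot: [[0.969, 0.249, 0.006], [0.249, -0.969, -0.005], [0.004, 0.006, -1.0]]
force: [-3.7, -0.9, 9.4]
grip_width: 0.0526
[-4.44571316 -1.61607081  8.1567845 ]
```

View pics/i_s.png

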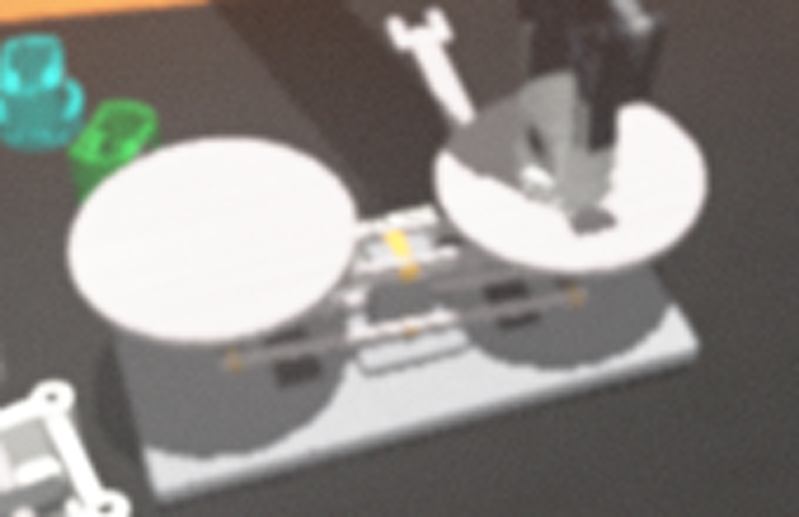

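```bash
python3 -m handwheel '{"rotation":[[0,0,0],[0,0,0],[0,0,0],[0,0,0],[0,0,0],[0,0,0],[0,0,0],[0,0,0],[0,0,0],[0,0,0],[0,0,0]],"xyz":[[0,0,0.0008],[0,0,0.0008],[0,0,0.0008],[0,0,0.0008],[0,0,0.0008],[0,0,0.0008],[0,0,0.01],[0,0,0.03],[0,0,0.06],[0,0,0.1],[0,0,0.1]],"claw":[0.04,0.056,0.065,0.075,0.085,0.085,0.085,0.085,0.085,0.085,0.085]}' 30
python3 - <<'E'
from h import *
f=grab_frame("scene");crop(f["image"],180,180,350,290,4.7,"pics/j_s.png");print(get_state()["force"])
f=grab_frame("wrist");cv2.imwrite("pics/j_w.png",f["image"])
E
```

```text
t: 8.55
tool_pos: [0.5917, 0.07, 0.2411]
ee_rot: [[0.968, 0.249, 0.017], [0.249, -0.969, -0.003], [0.016, 0.007, -1.0]]
force: [-0.5, 0.2, 0.6]
grip_width: 0.0849
[ 0.182626    0.32749125 -0.33109566]
```

View pics/j_w.png

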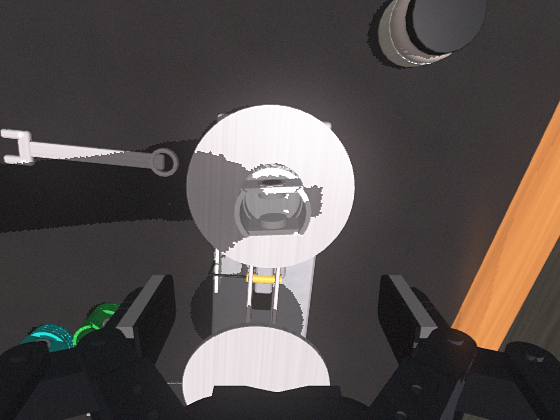

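```bash
python3 -m handwheel '{"rotation":[[0,1,0],[0,1,0],[0,1,0],[0,1,0],[0,1,0],[0,1,0],[0,1,0],[0,1,0],[0,1,0],[0,1,0],[0,1,0],[0,1,0],[0,1,0],[0,1,0],[0,1,0]],"xyz":[[-0.005,-0.03,0],[-0.011,-0.075,0],[-0.018,-0.12,0],[-0.024,-0.165,0],[-0.03,-0.21,0],[-0.037,-0.255,0],[-0.044,-0.3,0],[-0.05,-0.345,0],[-0.056,-0.39,0],[-0.06,-0.415,-0.02],[-0.0607,-0.4225,-0.05],[-0.0607,-0.4225,-0.08],[-0.0607,-0.4225,-0.1],[-0.0607,-0.4225,-0.11],[-0.0607,-0.4225,-0.11]],"claw":[0.085,0.085,0.085,0.085,0.085,0.085,0.085,0.085,0.085,0.085,0.085,0.085,0.085,0.085,0.085]}' 30
python3 - <<'E'
from h import *
s=get_state();f=grab_frame("wrist");im=f["image"]
cv2.imwrite("pics/k_w.png",im)
for X in ([.531,-.3525,.054],): print(proj(f,X,s))
E
```

```text
t: 10.15
tool_pos: [0.5265, -0.3527, 0.1236]
ee_rot: [[0.968, 0.249, -0.013], [0.249, -0.968, -0.002], [-0.013, -0.001, -1.0]]
force: [0.6, -0.9, -0.1]
grip_width: 0.0851
[284.43685082 219.3552553 ]
```

View pics/k_w.png

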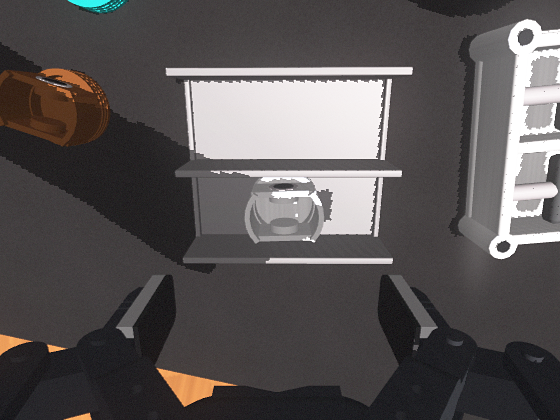

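```bash
python3 -m handwheel '{"rotation":[[0,-0.7,0],[0,-0.7,0],[0,-0.7,0],[0,-0.7,0],[0,-0.7,0],[0,-0.7,0],[0,-0.7,0]],"xyz":[[0.0047,0,-0.03],[0.0047,0,-0.06],[0.0047,0,-0.08],[0.0047,0,-0.09],[0.0047,0,-0.0945],[0.0047,0,-0.0945],[0.0047,0,-0.0945]],"claw":[0.085,0.085,0.085,0.085,0.085,0.085,0.085]}' 30
```

```text
t: 10.9
tool_pos: [0.5334, -0.3538, 0.0323]
ee_rot: [[0.968, 0.249, 0.004], [0.249, -0.968, -0.005], [0.003, 0.006, -1.0]]
force: [0.5, -0.3, -0.8]
grip_width: 0.085
```

```bash
python3 -m handwheel '{"rotation":[[0,0,0],[0,0,0],[0,0,0],[0,0,0],[0,0,0],[0,0,0],[0,0,0],[0,0,0]],"xyz":[[-0.002,0.001,-0.0033],[-0.002,0.001,-0.0033],[-0.002,0.001,-0.0033],[-0.002,0.001,-0.0033],[-0.002,0.001,-0.0033],[-0.002,0.001,-0.0033],[-0.002,0.001,-0.0033],[-0.002,0.001,-0.0033]],"claw":[0.085,0.085,0.07,0.06,0.05,0.04,0.04,0.04]}' 30
python3 -m handwheel '{"rotation":[[0,0,0],[0,0,0],[0,0,0],[0,0,0],[0,0,0],[0,0,0],[0,0,0]],"xyz":[[0,0,0.012],[0,0,0.03],[0,0,0.06],[0,0,0.1],[0,0,0.14],[0,0,0.18],[0,0,0.21]],"claw":[0.04,0.04,0.04,0.04,0.04,0.04,0.04]}' 30
```

```text
t: 11.7
tool_pos: [0.5315, -0.3529, 0.0294]
ee_rot: [[0.969, 0.249, 0.005], [0.249, -0.968, -0.005], [0.003, 0.006, -1.0]]
force: [-1.6, 0.9, 6.0]
grip_width: 0.0527
t: 12.4
tool_pos: [0.5321, -0.353, 0.2426]
ee_rot: [[0.968, 0.249, 0.007], [0.249, -0.968, -0.007], [0.005, 0.008, -1.0]]
force: [1.0, -1.0, -1.5]
grip_width: 0.053
```

```bash
python3 -m handwheel '{"rotation":[[0,0,0],[0,0,0],[0,0,0],[0,0,0],[0,0,0],[0,0,0],[0,0,0],[0,0,0],[0,0,0],[0,0,0],[0,0,0],[0,0,0]],"xyz":[[0.01,0.03,0],[0.026,0.07,0],[0.041,0.11,0],[0.056,0.15,0],[0.071,0.19,0],[0.082,0.22,0],[0.087,0.235,0],[0.087,0.235,-0.02],[0.087,0.235,-0.045],[0.087,0.235,-0.07],[0.087,0.235,-0.077],[0.087,0.235,-0.077]],"claw":[0.04,0.04,0.04,0.04,0.04,0.04,0.04,0.04,0.04,0.04,0.04,0.04]}' 30
python3 - <<'E'
from h import *
s=get_state();f=grab_frame("wrist");cv2.imwrite("pics/l_w.png",f["image"]);print(s["force"])
f=grab_frame("scene");crop(f["image"],180,180,350,290,4.7,"pics/l_s.png")
E
```

```text
t: 13.6
tool_pos: [0.618, -0.1192, 0.1645]
ee_rot: [[0.969, 0.248, 0.004], [0.248, -0.969, -0.007], [0.003, 0.008, -1.0]]
force: [-0.8, -0.3, -0.9]
grip_width: 0.053
[-0.75767496 -0.325175   -0.88608839]
```

View pics/l_w.png

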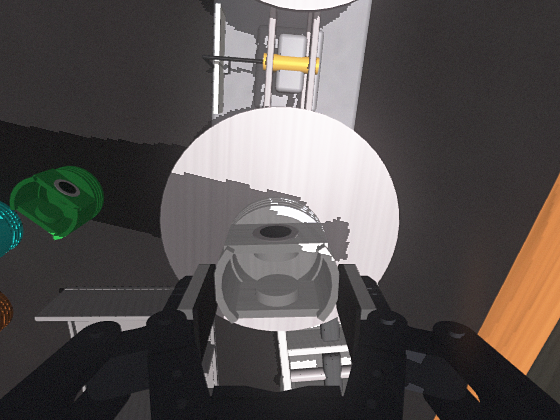

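View pics/l_s.png

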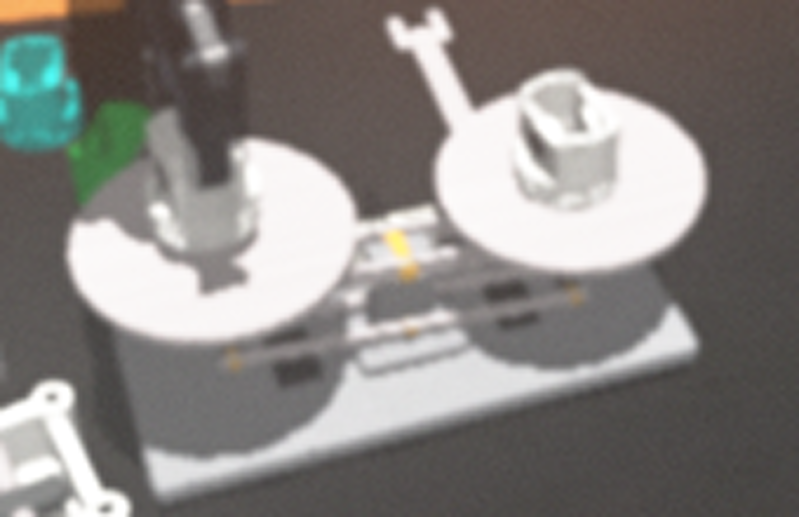

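```bash
python3 -m handwheel '{"rotation":[[0,0,0],[0,0,0],[0,0,0],[0,0,0],[0,0,0],[0,0,0]],"xyz":[[0,0,-0.006],[0,0,-0.01],[0,0,-0.012],[0,0,-0.0135],[0,0,-0.0135],[0,0,-0.0135]],"claw":[0.04,0.04,0.04,0.04,0.04,0.04]}' 30
python3 - <<'E'
from h import *
s=get_state();print(s["force"],s["tool_pos"])
f=grab_frame("scene");crop(f["image"],180,180,350,290,4.7,"pics/m_s.png")
E
```

```text
t: 14.3
tool_pos: [0.6199, -0.1187, 0.1534]
ee_rot: [[0.969, 0.248, 0.009], [0.248, -0.969, -0.007], [0.007, 0.009, -1.0]]
force: [-0.4, -0.0, -0.8]
grip_width: 0.053
[-0.36213812 -0.00584763 -0.84503066] [ 0.6199363  -0.11869832  0.15335787]
```

View pics/m_s.png

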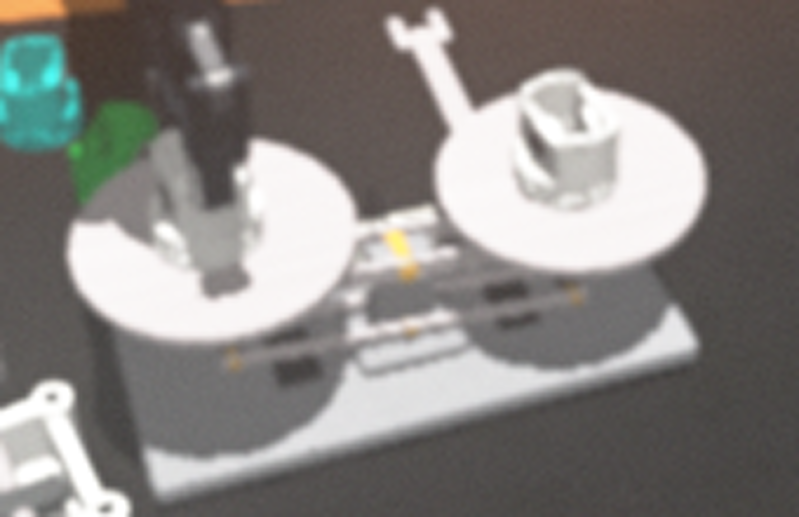

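```bash
python3 -m handwheel '{"rotation":[[0,0,0],[0,0,0],[0,0,0],[0,0,0]],"xyz":[[-0.001,0,-0.001],[-0.001,0,-0.002],[-0.001,0,-0.0025],[-0.001,0,-0.0025]],"claw":[0.04,0.04,0.04,0.04]}' 30
python3 - <<'E'
from h import *
s=get_state();print(s["force"],s["tool_pos"])
f=grab_frame("scene");crop(f["image"],180,180,350,290,4.7,"pics/n_s.png")
E
```

```text
t: 14.75
tool_pos: [0.619, -0.1188, 0.151]
ee_rot: [[0.969, 0.248, 0.009], [0.248, -0.969, -0.007], [0.007, 0.009, -1.0]]
force: [-0.4, -0.2, -0.6]
grip_width: 0.0524
[-0.40373914 -0.18325546 -0.63698198] [ 0.61902035 -0.11879804  0.15100435]
```

View pics/n_s.png

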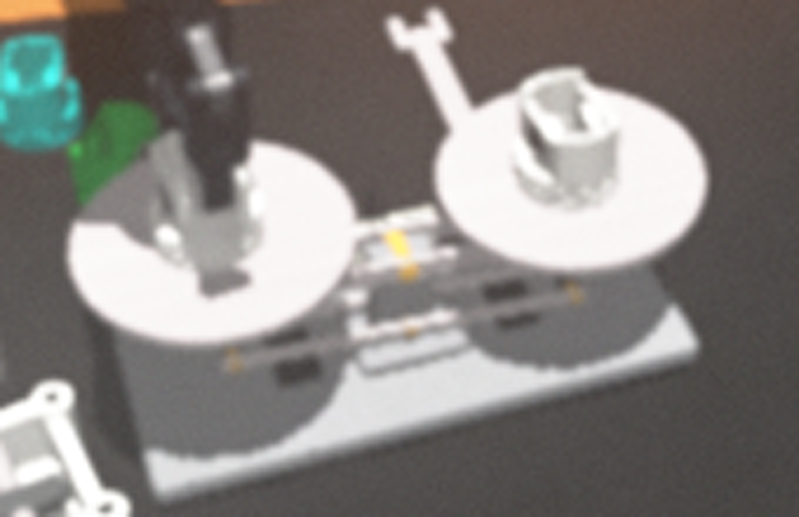

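```bash
python3 -m handwheel '{"rotation":[[0,0,0],[0,0,0],[0,0,0],[0,0,0],[0,0,0],[0,0,0],[0,0,0],[0,0,0],[0,0,0],[0,0,0],[0,0,0],[0,0,0],[0,0,0],[0,0,0],[0,0,0],[0,0,0],[0,0,0],[0,0,0],[0,0,0],[0,0,0]],"xyz":[[0,0,0],[0,0,0],[0,0,0],[0,0,0],[0,0,0],[0,0,0.01],[0,0,0.03],[0,0,0.06],[0,0,0.1],[0,0,0.1],[0,0,0.1],[0,0,0.1],[0,0,0.1],[0,0,0.1],[0,0,0.1],[0,0,0.1],[0,0,0.1],[0,0,0.1],[0,0,0.1],[0,0,0.1]],"claw":[0.056,0.065,0.075,0.085,0.085,0.085,0.085,0.085,0.085,0.085,0.085,0.085,0.085,0.085,0.085,0.085,0.085,0.085,0.085,0.085]}' 30
python3 - <<'E'
from h import *
s=get_state()
f=grab_frame("scene");crop(f["image"],180,180,350,290,4.7,"pics/o_s.png")
f=grab_frame("wrist");cv2.imwrite("pics/o_w.png",f["image"])
E
```

```text
t: 16.8
tool_pos: [0.619, -0.1188, 0.2511]
ee_rot: [[0.969, 0.248, 0.009], [0.248, -0.969, -0.007], [0.007, 0.009, -1.0]]
force: [0.4, 0.1, -0.2]
grip_width: 0.0851
```

View pics/o_s.png

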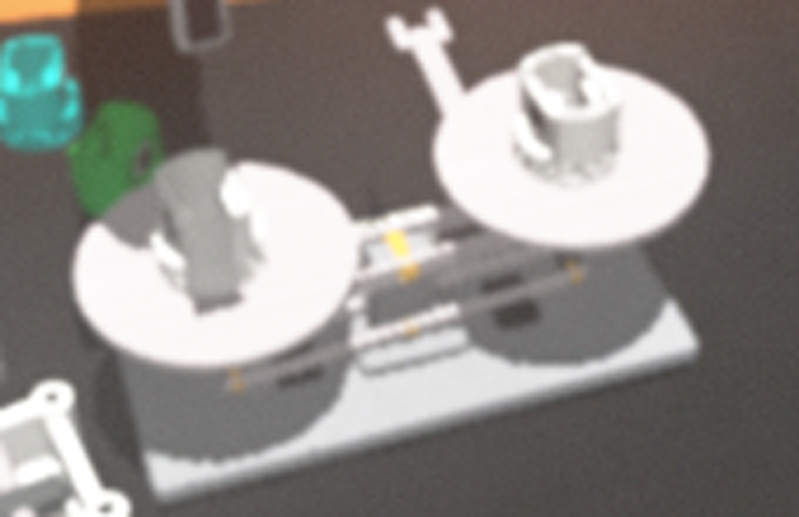

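View pics/o_w.png

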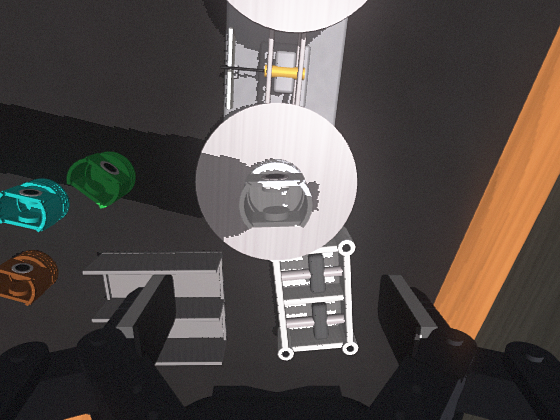

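```bash
python3 -m handwheel '{"rotation":[[0,0,-8],[0,0,-16],[0,0,-24],[0,0,-32],[0,0,-40],[0,0,-48],[0,0,-56],[0,0,-64],[0,0,-72],[0,0,-80],[0,0,-88],[0,0,-90],[0,0,-90]],"xyz":[[0,0,0],[0,0,0],[0,0,0],[0,0,0],[0,0,0],[0,0,0],[0,0,0],[0,0,0],[0,0,0],[0,0,0],[0,0,0],[0,0,0],[0,0,0]],"claw":[0.085,0.085,0.085,0.085,0.085,0.085,0.085,0.085,0.085,0.085,0.085,0.085,0.085]}' 30
python3 - <<'E'
from h import *
import pickle
s=get_state();f=grab_frame("wrist");cv2.imwrite("pics/p_w.png",f["image"]);pickle.dump((s,f),open("w3.pkl","wb"))
print(np.round(s["joint_positions"],2), proj(f,[.619,-.1188,.1595],s))
g=grab_frame("scene");crop(g["image"],180,180,350,290,4.7,"pics/p_s.png")
E
```

```text
t: 18.2
tool_pos: [0.6191, -0.1187, 0.2511]
ee_rot: [[0.249, -0.969, -0.007], [-0.969, -0.249, -0.01], [0.007, 0.01, -1.0]]
force: [0.2, 0.3, -0.6]
grip_width: 0.085
[ 0.26  0.35 -0.19  1.53  0.08  1.28 -1.26] [276.02595877 206.50713735]
```

View pics/p_w.png

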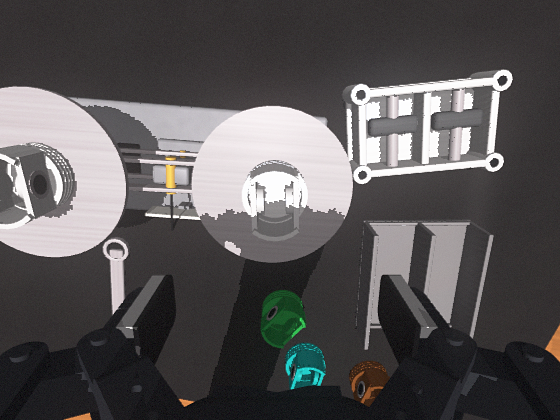

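View pics/p_s.png

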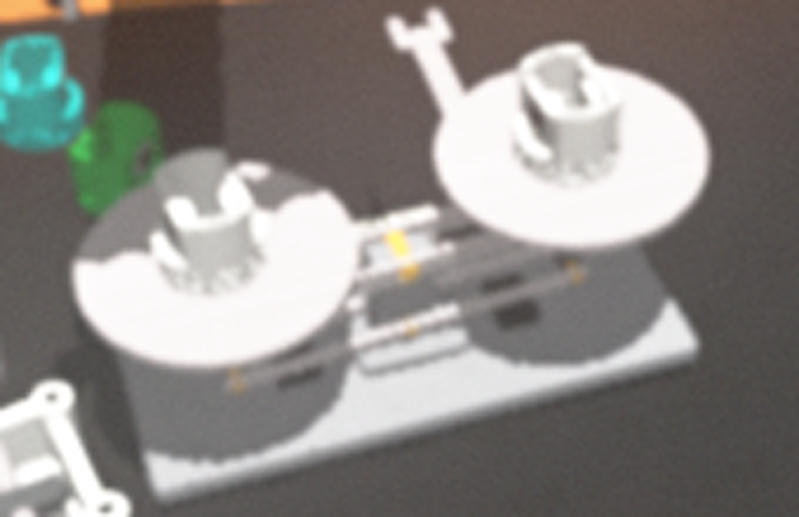

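Run:
```python
from h import *
im=cv2.imread("pics/p_w.png");crop(im,225,145,325,250,6,"pics/p_c.png")
```

```text
(no output)
```

View pics/p_c.png

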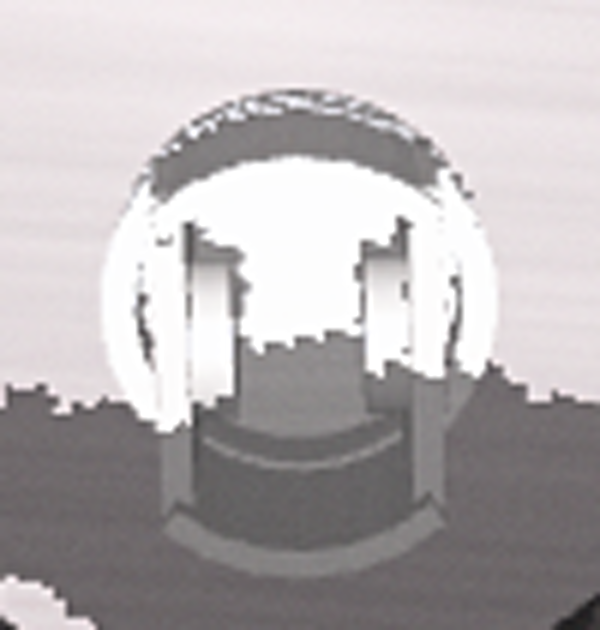

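```bash
python3 -m handwheel '{"rotation":[[0.6,-0.4,0],[0.6,-0.4,0],[0.6,-0.4,0],[0.6,-0.4,0],[0.6,-0.4,0],[0.6,-0.4,0],[0.6,-0.4,0]],"xyz":[[0,0,-0.03],[0,0,-0.06],[0,0,-0.085],[0,0,-0.1],[0,0,-0.108],[0,0,-0.108],[0,0,-0.108]],"claw":[0.085,0.085,0.085,0.085,0.085,0.085,0.085]}' 30
```

```text
t: 19.0
tool_pos: [0.62, -0.1188, 0.1442]
ee_rot: [[0.25, -0.968, 0.002], [-0.968, -0.25, 0.001], [-0.0, -0.002, -1.0]]
force: [0.2, -0.2, 0.1]
grip_width: 0.0848
```

```bash
python3 -m handwheel '{"rotation":[[0,0,0],[0,0,0],[0,0,0],[0,0,0],[0,0,0],[0,0,0],[0,0,0],[0,0,0],[0,0,0],[0,0,0],[0,0,0]],"xyz":[[-0.001,0,-0.0042],[-0.001,0,-0.0042],[-0.001,0,-0.0042],[-0.001,0,-0.0042],[-0.001,0,-0.0042],[-0.001,0,-0.0042],[-0.001,0,-0.0042],[-0.001,0,-0.0042],[-0.001,0,-0.0042],[-0.001,0,-0.0042],[-0.001,0,-0.0042]],"claw":[0.085,0.085,0.075,0.065,0.055,0.047,0.042,0.037,0.03,0.025,0.025]}' 30
python3 - <<'E'
from h import *
s=get_state();f=grab_frame("wrist");cv2.imwrite("pics/q_w.png",f["image"]);print(s["force"])
E
```

```text
t: 20.1
tool_pos: [0.619, -0.1188, 0.14]
ee_rot: [[0.25, -0.968, 0.002], [-0.968, -0.25, 0.001], [-0.0, -0.002, -1.0]]
force: [-0.3, 0.4, -0.3]
grip_width: 0.0248
[-0.34959365  0.43796164 -0.27181872]
```

View pics/q_w.png

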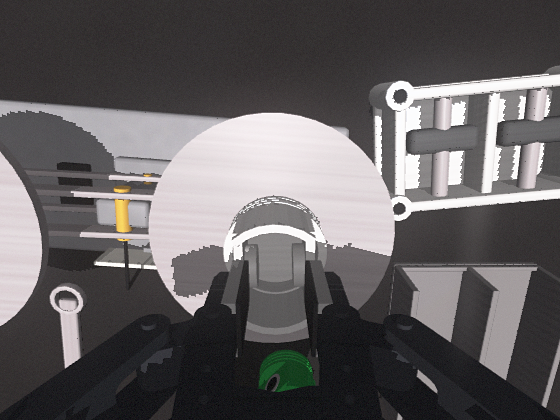

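Run:
```python
from h import *
im=cv2.imread("pics/q_w.png");crop(im,200,180,350,400,3.6 if 0 else 2.7,"pics/q_c.png")
for n,b in(("scene",(180,180,350,290)),("top",(235,140,395,230))):
    g=grab_frame(n);crop(g["image"],*b,4.7,f"pics/q_{n}.png")
```

```text
(no output)
```

View pics/q_c.png

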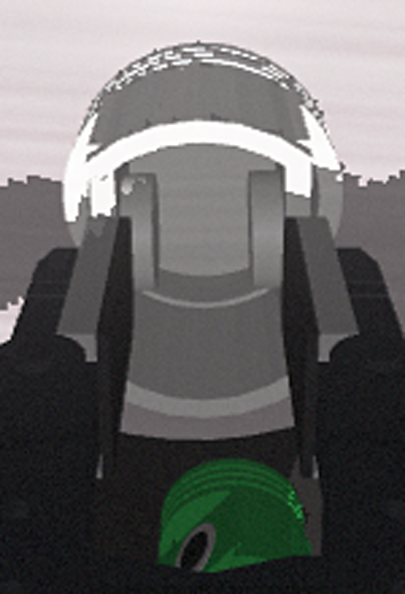

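View pics/q_scene.png

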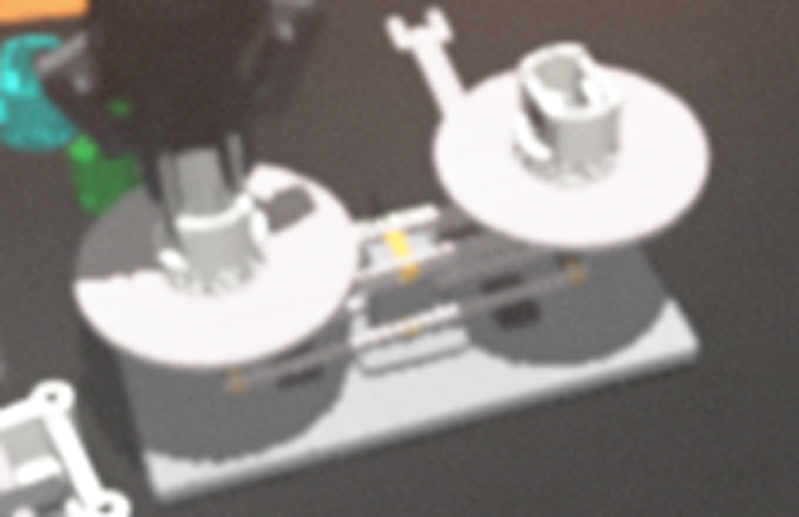

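```bash
python3 -m handwheel '{"rotation":[[0,0,0],[0,0,0]],"xyz":[[0,0,0],[0,0,0]],"claw":[0.022,0.02]}' 30
python3 - <<'E'
from h import *
s=get_state();f=grab_frame("wrist");print(s["force"],s["grip_width"],get_state()["grip_width"])
crop(f["image"],200,180,350,400,2.7,"pics/r_c.png")
E
```

```text
t: 20.45
tool_pos: [0.619, -0.1188, 0.14]
ee_rot: [[0.25, -0.968, 0.002], [-0.968, -0.25, 0.001], [-0.0, -0.002, -1.0]]
force: [0.8, -0.2, -1.0]
grip_width: 0.0199
[ 0.76422328 -0.19221962 -0.96114738] 0.0199441500278978 0.02005803926782895
```

View pics/r_c.png

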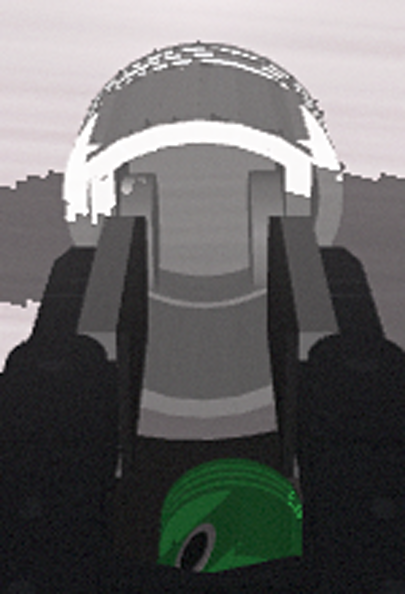

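Run:
```python
from h import *
s=get_state();f=grab_frame("wrist")
R=s["ee_rot"];R=np.array(R);p=np.array(s["tool_pos"])
for q in([-.010,-.011,.008],[-.010,-.011,-.005],[-.01,-.011,-.02],[-.01,.011,.008]):
    print("tip",q,proj(f,p+R@np.array(q),s))
for h in(.1595,.1555,.1295): print(h,[proj(f,np.array([p[0],p[1],h])+R@np.array([0,y,0]),s).round(1) for y in(-.027,.027)])
```

```text
tip [-0.01, -0.011, 0.008] [257.28296137 235.54261596]
tip [-0.01, -0.011, -0.005] [255.86085869 245.77630962]
tip [-0.01, -0.011, -0.02] [253.9325636  259.65265023]
tip [-0.01, 0.011, 0.008] [257.97978514 274.52701786]
0.1595 [array([277.1, 224.2]), array([277.1, 333.5])]
0.1555 [array([277.1, 221.1]), array([277.1, 328.2])]
0.1295 [array([277. , 203.9]), array([277. , 298.7])]
```

Run:
```python
from h import *
s=get_state();f=grab_frame("scene")
R=np.array(s["ee_rot"]);p=np.array(s["tool_pos"])
x0,y0,k=195,190,12
im=cv2.resize(f["image"][y0:y0+50,x0:x0+65],None,fx=k,fy=k,interpolation=cv2.INTER_CUBIC)
for z,c in((.006,(0,0,255)),(-.02,(0,200,0))):
    for x in(-.01,.01):
        for y in(-.011,.011):
            u=proj(f,p+R@np.array([x,y,z]));cv2.circle(im,(int((u[0]-x0+.5)*k),int((u[1]-y0+.5)*k)),4,c,-1)
cv2.imwrite("pics/s_s.png",im)
```

```text
(no output)
```

View pics/s_s.png

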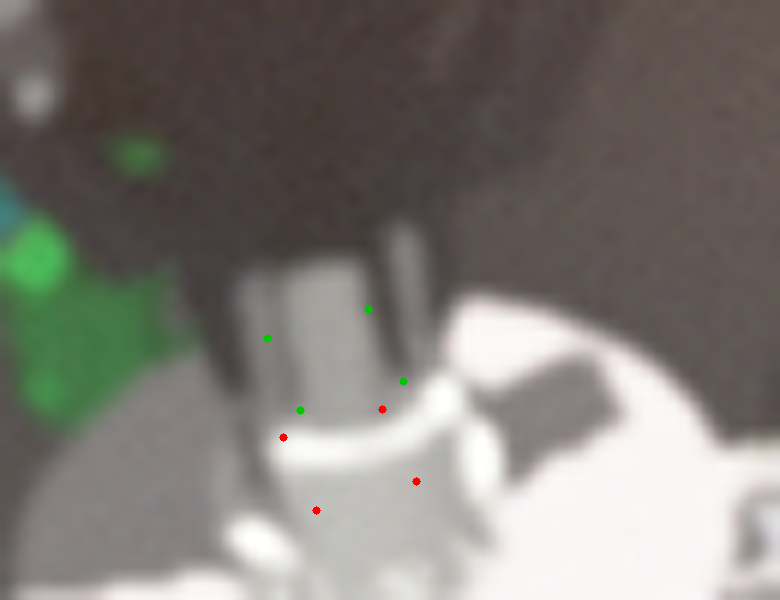

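Run:
```python
from h import *
f=grab_frame("scene")
R=np.array([[.969,.248,.004],[.248,-.969,-.007],[.003,.008,-1]]);p=np.array([.618,-.1192,.1645])
im=cv2.imread("pics/l_s.png");k=4.7
for z,c in((.003,(0,0,255)),(-.023,(0,200,0))):
    for x in(.0265,):
        for y in(-.011,.011):
            u=proj(f,p+R@np.array([x,y,z]));cv2.circle(im,(int((u[0]-180+.5)*k),int((u[1]-180+.5)*k)),2,c,-1)
im=cv2.resize(im[60:320,80:340],None,fx=3,fy=3);cv2.imwrite("pics/s2.png",im[:600])
s=get_state();g=grab_frame("wrist");R=np.array(s["ee_rot"]);p=np.array(s["tool_pos"])
im=g["image"].copy()
for x in(-.018,.018,-.013,.013):
    for y in(-.022,.022):
        X=p+R@np.array([x,y,0]);X[2]=.1555;u=proj(g,X,s);cv2.circle(im,(int(u[0]),int(u[1])),1,(0,0,255) if abs(x)>.015 else (0,255,255),-1)
crop(im,200,180,350,400,2.7,"pics/s3.png")
```

```text
(no output)
```

View pics/s2.png

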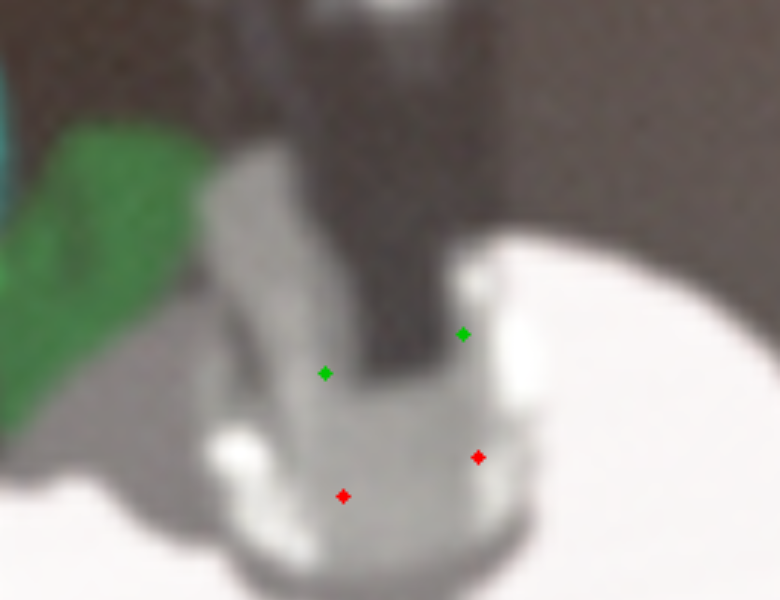

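View pics/s3.png

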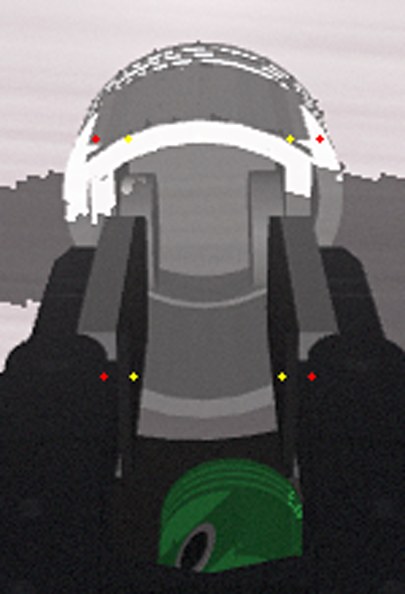

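```bash
python3 -m handwheel '{"rotation":[[0,0,0],[0,0,0],[0,0,0],[0,0,0],[0,0,0],[0,0,0],[0,0,0]],"xyz":[[0,0,0.01],[0,0,0.02],[0,0,0.03],[0,0,0.03],[0,0,0.03],[0,0,0.03],[0,0,0.03]],"claw":[0.02,0.02,0.035,0.05,0.065,0.085,0.085]}' 30
python3 - <<'E'
from h import *
s=get_state();f=grab_frame("wrist");crop(f["image"],100,100,480,420,1.5,"pics/t_w.png");print(s["grip_width"],proj(f,[.619,-.1188,.1595],s))
E
```

```text
t: 21.4
tool_pos: [0.6186, -0.1187, 0.1695]
ee_rot: [[0.25, -0.968, 0.001], [-0.968, -0.25, 0.001], [-0.001, -0.001, -1.0]]
force: [1.3, -1.0, -0.6]
grip_width: 0.085
0.08497057458045622 [277.32671067 253.14838472]
```

View pics/t_w.png

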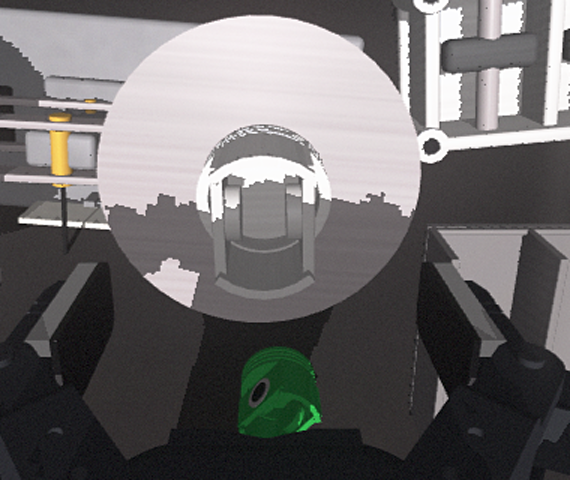

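```bash
python3 -m handwheel '{"rotation":[[0,0,0],[0,0,0],[0,0,0],[0,0,0]],"xyz":[[0.0004,0,-0.015],[0.0004,0,-0.03],[0.0004,0,-0.04],[0.0004,0,-0.04]],"claw":[0.085,0.085,0.085,0.085]}' 30
python3 - <<'E'
from h import *
s=get_state();f=grab_frame("wrist");crop(f["image"],100,100,480,420,1.5,"pics/u_w.png");print(s["force"])
f=grab_frame("scene");crop(f["image"],180,170,350,280,4.7,"pics/u_s.png")
E
```

```text
t: 21.85
tool_pos: [0.617, -0.1185, 0.1264]
ee_rot: [[0.25, -0.968, -0.005], [-0.968, -0.25, 0.002], [-0.003, 0.004, -1.0]]
force: [-0.1, -0.2, -0.1]
grip_width: 0.0853
[-0.10480848 -0.16348848 -0.08916143]
```

View pics/u_w.png

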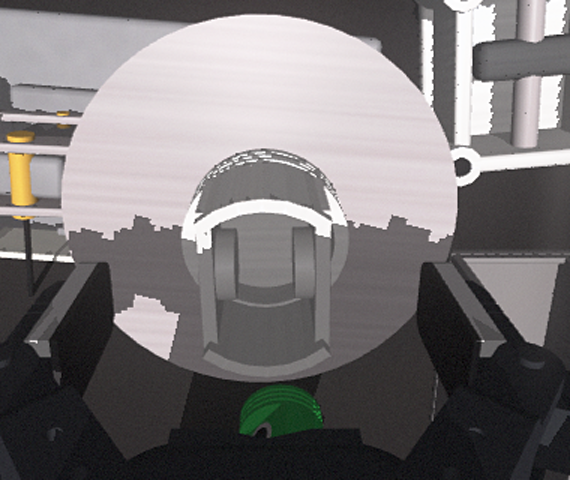

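View pics/u_s.png

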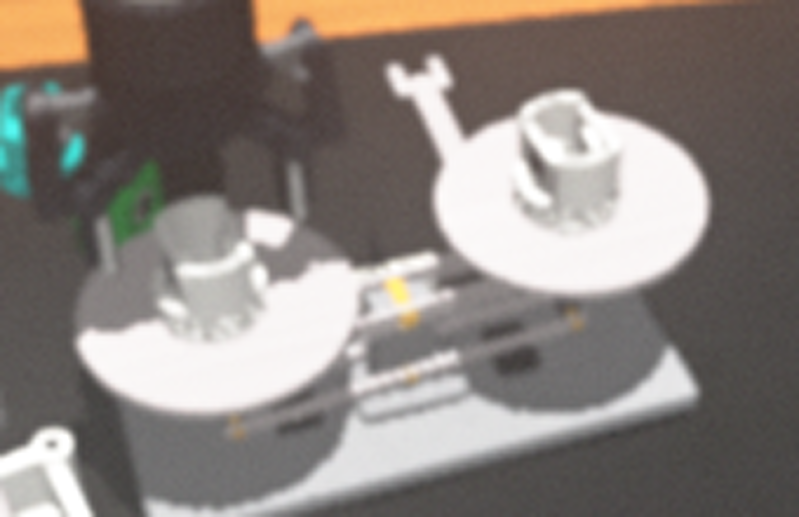

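```bash
python3 -m handwheel '{"rotation":[[0,-0.3,0],[0,-0.3,0],[0,-0.3,0],[0,-0.3,0],[0,-0.3,0],[0,-0.3,0],[0,-0.3,0],[0,-0.3,0],[0,-0.3,0],[0,-0.3,0],[0,-0.3,0],[0,-0.3,0]],"xyz":[[0.002,0,-0.005],[0.002,0,-0.009],[0.002,0,-0.009],[0.002,0,-0.009],[0.002,0,-0.009],[0.002,0,-0.009],[0.002,0,-0.009],[0.002,0,-0.009],[0.002,0,-0.009],[0.002,0,-0.009],[0.002,0,-0.009],[0.002,0,-0.009]],"claw":[0.085,0.085,0.085,0.075,0.065,0.055,0.047,0.04,0.036,0.03,0.025,0.025]}' 30
python3 - <<'E'
from h import *
s=get_state();f=grab_frame("wrist");crop(f["image"],150,150,420,420,2.2,"pics/v_w.png");print(s["force"])
E
```

```text
t: 23.15
tool_pos: [0.621, -0.1184, 0.1202]
ee_rot: [[0.25, -0.968, 0.005], [-0.968, -0.25, 0.001], [-0.0, -0.005, -1.0]]
force: [-0.5, 0.6, 3.9]
grip_width: 0.0354
[-0.50656005  0.62755673  3.85222903]
```

View pics/v_w.png

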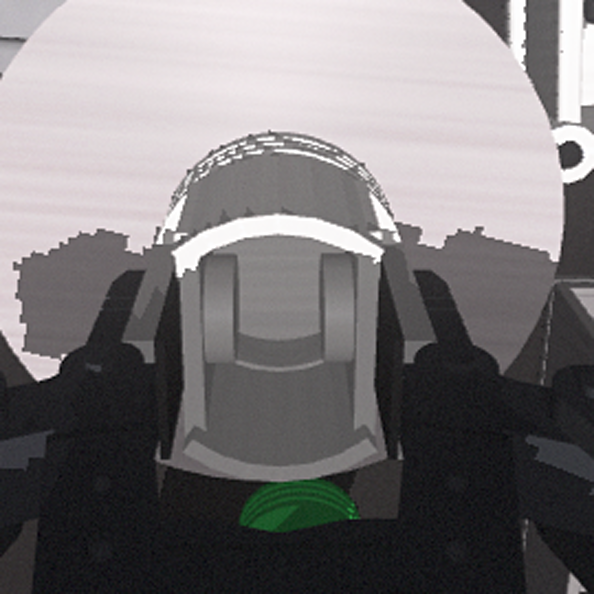

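```bash
python3 -m handwheel '{"rotation":[[0,0,0],[0,0,0],[0,0,0],[0,0,0],[0,0,0],[0,0,0],[0,0,0],[0,0,0],[0,0,0],[0,0,0],[0,0,0],[0,0,0],[0,0,0]],"xyz":[[0,0,0.002],[0,0,0.0045],[0,0,0.007],[0,0,0.0095],[0,0,0.012],[0,0,0.0145],[0,0,0.017],[0,0,0.0195],[0,0,0.022],[0,0,0.035],[0,0,0.065],[0,0,0.1],[0,0,0.12]],"claw":[0.025,0.025,0.025,0.025,0.025,0.025,0.025,0.025,0.025,0.025,0.025,0.025,0.025]}' 30
python3 - <<'E'
from h import *
f=grab_frame("scene");crop(f["image"],160,130,360,290,4,"pics/w_s.png")
t=grab_frame("top")
V=lambda x,y:(110+x/6,190+y/6)
for a,b in (((150,317),(440,270)),((135,152),(400,108))):
    p,q=onz(t,*V(*a),.02),onz(t,*V(*b),.02);d=p-q;print(p,q,np.degrees(np.arctan2(-d[0],d[1])))
print(onz(t,*V(322,212),.02))
E
```

```text
t: 24.5
tool_pos: [0.6224, -0.1185, 0.2443]
ee_rot: [[0.25, -0.968, 0.01], [-0.968, -0.25, 0.001], [0.002, -0.01, -1.0]]
force: [0.5, 0.4, -1.4]
grip_width: 0.0355
[0.434829   0.42750491 0.02      ] [0.46816164 0.29997839 0.02      ] 14.648149694336025
[0.50942353 0.44612434 0.02      ] [0.54094666 0.3283415  0.02      ] 14.983350910253588
[0.48968718 0.35702983 0.02      ]
```

View pics/w_s.png

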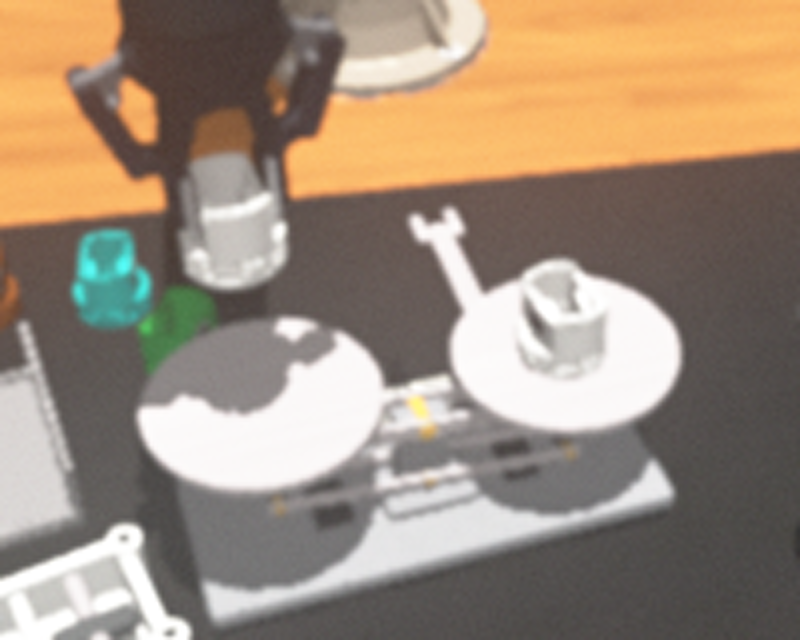

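```bash
python3 -m handwheel '{"rotation":[[0,0,8],[0,0,16],[0,0,24],[0,0,32],[0,0,40],[0,0,48],[0,0,56],[0,0,64],[0,0,72],[0,0,80],[0,0,88],[0,0,90.3],[0,0,90.3],[0,0,90.3]],"xyz":[[-0.005,0.02,0.01],[-0.014,0.05,0.02],[-0.023,0.08,0.03],[-0.034,0.12,0.03],[-0.045,0.16,0.03],[-0.057,0.2,0.03],[-0.068,0.24,0.03],[-0.079,0.28,0.03],[-0.09,0.315,0.03],[-0.098,0.345,0.03],[-0.102,0.359,0.03],[-0.102,0.359,0.03],[-0.102,0.359,0.03],[-0.102,0.359,0.03]],"claw":[0.025,0.025,0.025,0.025,0.025,0.025,0.025,0.025,0.025,0.025,0.025,0.025,0.025,0.025]}' 30
python3 - <<'E'
from h import *
import pickle
s=get_state();f=grab_frame("wrist");pickle.dump((s,f),open("w4.pkl","wb"));cv2.imwrite("pics/x_w.png",f["image"]);print(np.round(s["joint_positions"],2),s["tool_pos"])
E
```

```text
t: 26.0
tool_pos: [0.5213, 0.2396, 0.274]
ee_rot: [[0.967, 0.253, -0.002], [0.253, -0.967, 0.013], [0.002, -0.013, -1.0]]
force: [0.2, 0.2, -1.2]
grip_width: 0.0351
[ 0.    0.26 -0.62  1.63  0.14  1.29 -0.38] [0.52125749 0.23957078 0.27403421]
```

View pics/x_w.png

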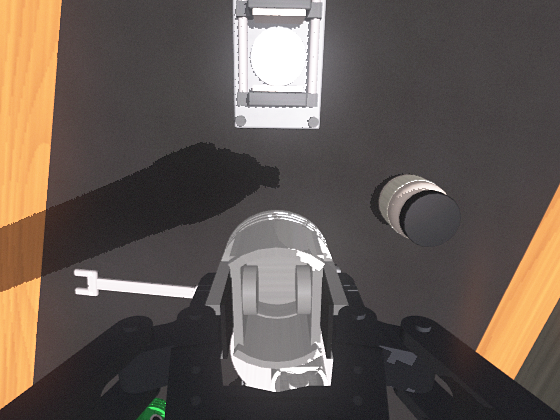

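Run:
```python
from h import *
im=cv2.imread("pics/x_w.png");crop(im,222,0,337,135,5,"pics/x_c.png")
```

```text
(no output)
```

View pics/x_c.png

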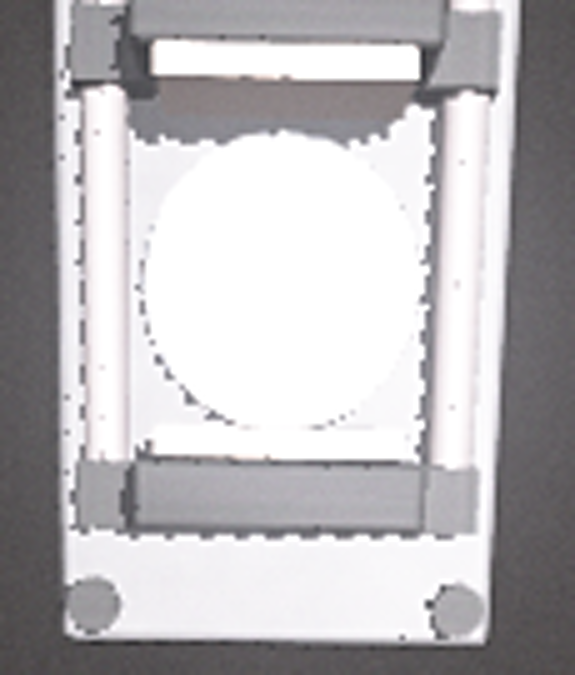

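Run:
```python
from h import *
import pickle
s,f=pickle.load(open("w4.pkl","rb"))
W=lambda x,y:(222+x/5,y/5)
w=lambda x,y,z: onz(f,*W(x,y),z,s)
print("disc",w(281.5,280,.02), "diam x",np.linalg.norm(w(143,285,.02)-w(420,285,.02)),"y",np.linalg.norm(w(281,130,.02)-w(281,430,.02)))
a,b=w(286,42,.062),w(281,426,.062);print("jaws",a,b,"mid",(a+b)/2,np.linalg.norm(a-b))
for x1,y1,x2,y2 in((106,90,106,455),(465,95,452,465),(84,95,88,455),):
    p,q=w(x1,y1,.025),w(x2,y2,.025);d=p-q;print("rod yaw",np.degrees(np.arctan2(-d[0],d[1])))
p,q=w(130,530,.062),w(425,527,.062);d=q-p;print("jaw yaw",np.degrees(np.arctan2(d[1],d[0])))
p,q=w(128,40,.062),w(440,35,.062);d=q-p;print("jaw yaw",np.degrees(np.arctan2(d[1],d[0])))
p,q=w(66,640,.008),w(488,640,.008);d=q-p;print("base yaw",np.degrees(np.arctan2(d[1],d[0])))
# two-view with top
t=grab_frame("top");V=lambda x,y:(110+x/6,190+y/6)
print("tri seat",tri([ray(f,*W(281.5,280),s),ray(t,*V(322,211))]))
# piston in hand: skirt centre check
EOF=0
```

```text
disc [0.49181861 0.3606112  0.02      ] diam x 0.05989904351830542 y 0.05984241206147162
jaws [0.48319621 0.39576014 0.062     ] [0.49954979 0.32986022 0.062     ] mid [0.491373   0.36281018 0.062     ] 0.06789874382160917
rod yaw 13.080813043326827
rod yaw 14.216355595445927
rod yaw 13.582775343864995
jaw yaw 15.198348482903754
jaw yaw 15.463494197539355
base yaw 14.638042465569784
tri seat [0.49197318 0.36170157 0.00520794]
```

Run:
```python
from h import *
import pickle
s,f=pickle.load(open("w4.pkl","rb"))
H=np.array(f["hand_eye"])
def tp(q):
    x=H[:3,:3].T@(np.array(q)-H[:3,3]);u=f["mtx"]@x;return u[:2]/u[2]
im=cv2.imread("pics/x_w.png");k=4;x0,y0=205,200
c=cv2.resize(im[y0:400,x0:350],None,fx=k,fy=k,interpolation=cv2.INTER_CUBIC)[:760]
for dy,col in((0,(0,0,255)),(.002,(0,200,0))):
    for y in(-.027,.027):
        for z in(-.0393,):
            for a in np.radians(np.arange(-30,31,6)):
                u=tp([.027*np.sin(a),dy+np.sign(y)*.027*np.cos(a),z]);cv2.circle(c,(int((u[0]-x0+.5)*k),int((u[1]-y0+.5)*k)),2,col,-1)
    for a in np.radians(np.arange(0,360,6)):
        u=tp([.027*np.sin(a),dy+.027*np.cos(a),.0087]);
        if u[1]<260: cv2.circle(c,(int((u[0]-x0+.5)*k),int((u[1]-y0+.5)*k)),2,col,-1)
cv2.imwrite("pics/x_p.png",c[:600])
cv2.imwrite("pics/x_p2.png",c[300:])
```

```text
(no output)
```

View pics/x_p.png

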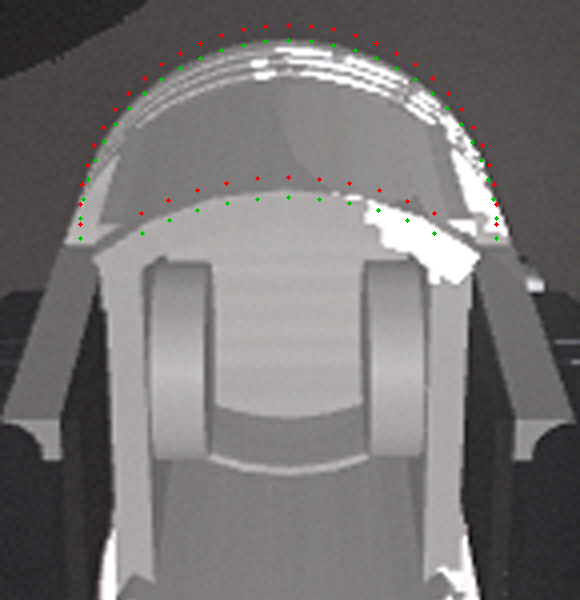

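View pics/x_p2.png

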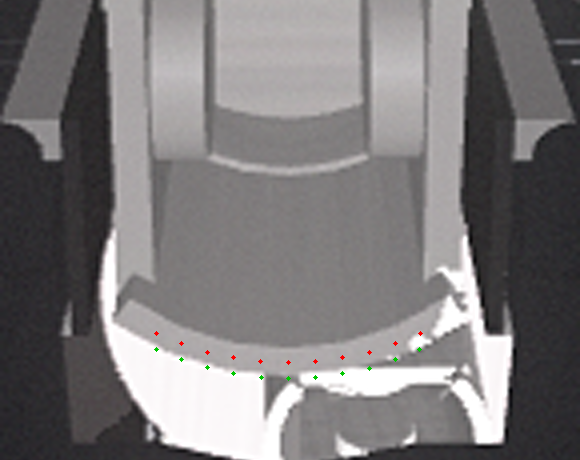

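```bash
python3 -m handwheel '{"rotation":[[-0.45,0,0],[-0.45,0,0],[-0.45,0,0],[-0.45,0,0],[-0.45,0,0],[-0.45,0,0],[-0.45,0,0],[-0.45,0,0],[-0.45,0,0],[-0.45,0,0],[-0.45,0,0]],"xyz":[[-0.007,0.03,0],[-0.017,0.07,0],[-0.026,0.105,0],[-0.0299,0.1226,-0.01],[-0.0299,0.1226,-0.04],[-0.0299,0.1226,-0.075],[-0.0299,0.1226,-0.11],[-0.0299,0.1226,-0.135],[-0.0299,0.1226,-0.15],[-0.0299,0.1226,-0.15],[-0.0299,0.1226,-0.15]],"claw":[0.025,0.025,0.025,0.025,0.025,0.025,0.025,0.025,0.025,0.025,0.025]}' 30
python3 - <<'E'
from h import *
import pickle
s=get_state();f=grab_frame("wrist");pickle.dump((s,f),open("w5.pkl","wb"));cv2.imwrite("pics/y_w.png",f["image"]);print(s["tool_pos"],s["ee_rot"])
E
```

```text
t: 27.2
tool_pos: [0.4923, 0.3626, 0.1254]
ee_rot: [[0.968, 0.252, 0.0], [0.252, -0.968, 0.006], [0.002, -0.006, -1.0]]
force: [-0.4, -0.7, -0.5]
grip_width: 0.0356
[0.49234389 0.36255849 0.12539702] [[ 9.67655905e-01  2.52273753e-01  5.48017406e-05]
 [ 2.52268607e-01 -9.67637508e-01  6.18089314e-03]
 [ 1.61230533e-03 -5.96715299e-03 -9.99980897e-01]]
```

View pics/y_w.png

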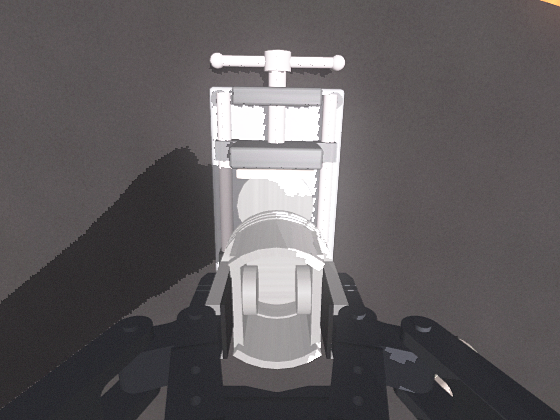

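Run:
```python
from h import *
import pickle
s,f=pickle.load(open("w5.pkl","rb"))
im=cv2.imread("pics/y_w.png");k=5;x0,y0=205,135
c=cv2.resize(im[y0:255,x0:350],None,fx=k,fy=k,interpolation=cv2.INTER_CUBIC)
S=np.array([.4918,.3606,0]);a=np.radians(14.5);ex=np.array([np.cos(a),np.sin(a),0]);ey=np.array([-np.sin(a),np.cos(a),0])
def dot(X,col):
    u=proj(f,X,s);cv2.circle(c,(int((u[0]-x0+.5)*k),int((u[1]-y0+.5)*k)),2,col,-1)
for t in np.radians(np.arange(0,360,5)): dot(S+.03*(np.cos(t)*ex+np.sin(t)*ey)+[0,0,.02],(0,0,255))
for x in np.arange(-.025,.026,.005): dot(S+x*ex+.031*ey+[0,0,.062],(0,200,0)); dot(S+x*ex+.031*ey+[0,0,.02],(255,0,0))
for y in np.arange(-.02,.06,.01): dot(S+.038*ex+y*ey+[0,0,.025],(0,160,255)); dot(S-.038*ex+y*ey+[0,0,.025],(0,160,255))
cv2.imwrite("pics/y_c.png",c)
```

```text
(no output)
```

View pics/y_c.png

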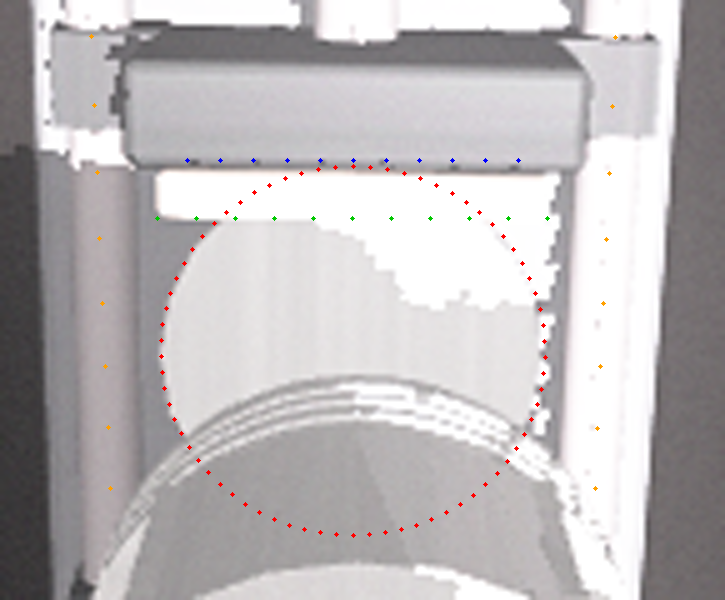

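```bash
python3 -m handwheel '{"rotation":[[0,0,0],[0,0,0],[0,0,0],[0,0,0],[0,0,0],[0,0,0],[0,0,0]],"xyz":[[-0.001,-0.0004,-0.015],[-0.001,-0.0004,-0.035],[-0.001,-0.0004,-0.055],[-0.001,-0.0004,-0.07],[-0.001,-0.0004,-0.08],[-0.001,-0.0004,-0.085],[-0.001,-0.0004,-0.085]],"claw":[0.025,0.025,0.025,0.025,0.025,0.025,0.025]}' 30
```

```text
t: 27.95
tool_pos: [0.4915, 0.3626, 0.0407]
ee_rot: [[0.968, 0.252, 0.001], [0.252, -0.968, 0.007], [0.002, -0.006, -1.0]]
force: [-0.2, 0.1, -1.1]
grip_width: 0.0356
```

```bash
python3 -m handwheel '{"rotation":[[0,0,0],[0,0,0],[0,0,0],[0,0,0],[0,0,0],[0,0,0]],"xyz":[[0,-0.0004,-0.004],[0,-0.0004,-0.007],[0,-0.0004,-0.009],[0,-0.0004,-0.0105],[0,-0.0004,-0.0115],[0,-0.0004,-0.0115]],"claw":[0.025,0.025,0.025,0.025,0.025,0.025]}' 30
python3 - <<'E'
from h import *
s=get_state();f=grab_frame("wrist");crop(f["image"],150,130,420,420,2,"pics/z_w.png");print(s["force"],s["tool_pos"])
f=grab_frame("scene");crop(f["image"],350,170,450,240,7,"pics/z_s.png")
E
```

```text
t: 28.55
tool_pos: [0.4915, 0.3622, 0.0291]
ee_rot: [[0.968, 0.253, 0.001], [0.253, -0.968, 0.007], [0.002, -0.006, -1.0]]
force: [-0.3, 0.1, -0.8]
grip_width: 0.0352
[-0.28325183  0.08799892 -0.79537154] [0.49148427 0.36215054 0.02909738]
```

View pics/z_w.png

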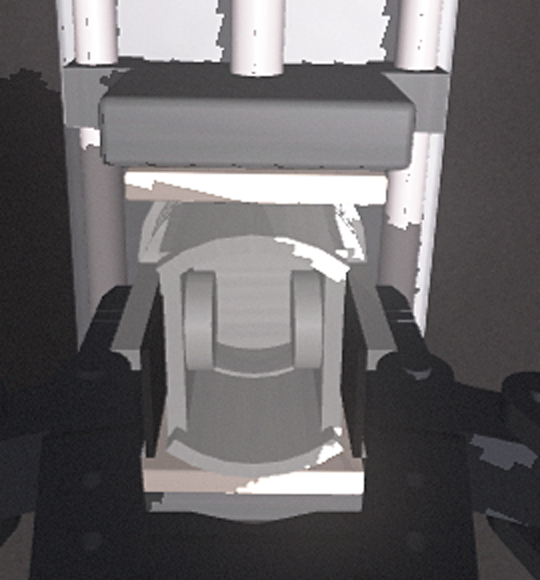

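View pics/z_s.png

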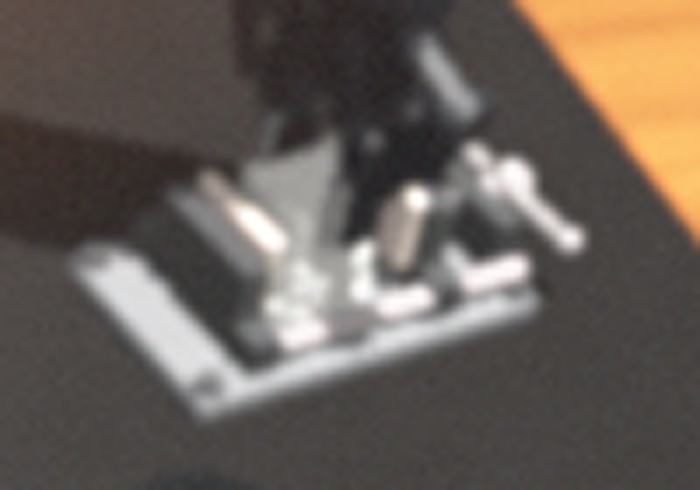

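Run:
```python
from h import *
s=get_state();f=grab_frame("wrist")
W=lambda x,y:(150+x/2,130+y/2)
a=onz(f,*W(255,236),.0684,s);b=onz(f,*W(254,472),.0684,s)
c=onz(f,*W(256,202),.062,s);d=onz(f,*W(253,492),.062,s)
print("skirts",a,b,(a+b)/2,np.linalg.norm(a-b));print("far facing inner",c,"near facing outer",d)
ey=np.array([-np.sin(np.radians(14.5)),np.cos(np.radians(14.5)),0]);S=np.array([.4918,.3606,0])
for p in(a,b,c,d):print(round(float((p-S)@ey)*1000,1))
```

```text
skirts [0.48552191 0.38646311 0.0684    ] [0.49865229 0.33548249 0.0684    ] [0.4920871 0.3609728 0.0684   ] 0.05264437764146788
far facing inner [0.48465489 0.39064842 0.062     ] near facing outer [0.50121099 0.32490748 0.062     ]
26.6
-26.0
30.9
-36.9
```

```bash
python3 -m handwheel '{"rotation":[[0,0,0],[0,0,0],[0,0,0],[0,0,0]],"xyz":[[0,0,-0.0005],[0,0,-0.001],[0,0,-0.001],[0,0,-0.001]],"claw":[0.025,0.025,0.025,0.025]}' 30
```

```text
t: 29.1
tool_pos: [0.4917, 0.3624, 0.0288]
ee_rot: [[0.968, 0.253, 0.001], [0.252, -0.968, 0.007], [0.003, -0.006, -1.0]]
force: [-1.0, -1.1, 3.9]
grip_width: 0.0352
```

```bash
python3 -m handwheel '{"rotation":[[0,0,0],[0,0,0],[0,0,0],[0,0,0],[0,0,0],[0,0,0],[0,0,0],[0,0,0],[0,0,0],[0,0,0],[0,0,0],[0,0,0]],"xyz":[[0,0,0],[0,0,0],[0,0,0],[0,0,0],[0,0,0],[0,0,0.01],[0,0,0.03],[0,0,0.06],[0,0,0.1],[0,0,0.14],[0.025,-0.1,0.18],[0.025,-0.1,0.2]],"claw":[0.038,0.042,0.05,0.06,0.065,0.07,0.075,0.075,0.075,0.075,0.075,0.075]}' 30
python3 - <<'E'
from h import *
import pickle
s=get_state();f=grab_frame("wrist");pickle.dump((s,f),open("w6.pkl","wb"));cv2.imwrite("pics/zz_w.png",f["image"])
f=grab_frame("scene");cv2.imwrite("pics/zz_s.png",f["image"])
E
```

```text
t: 30.3
tool_pos: [0.5121, 0.2776, 0.2178]
ee_rot: [[0.967, 0.255, 0.001], [0.255, -0.967, 0.006], [0.003, -0.006, -1.0]]
force: [0.8, -0.5, -0.8]
grip_width: 0.0753
```

View pics/zz_w.png

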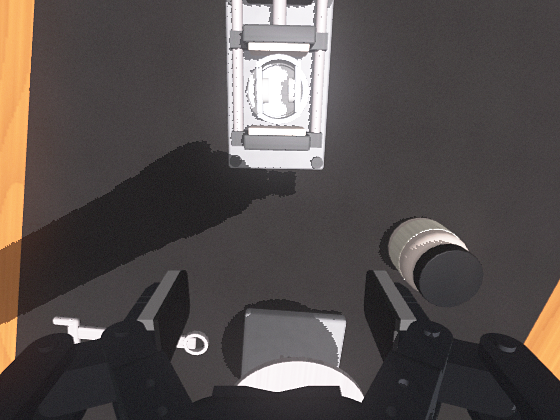

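View pics/zz_s.png

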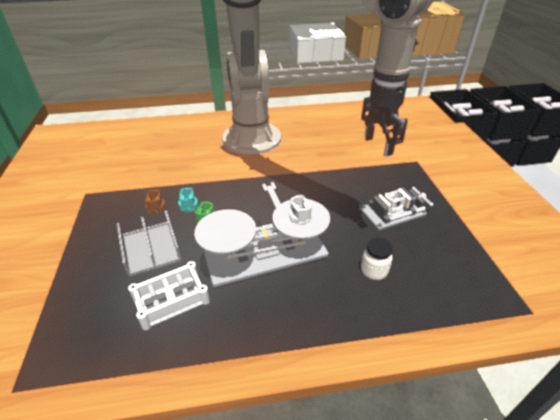

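Run:
```python
from h import *
import pickle
s,f=pickle.load(open("w6.pkl","rb"))
im=f["image"];k=7;x0,y0=225,30
c=cv2.resize(im[y0:y0+85*1+35,x0:x0+110][:85+10],None,fx=k-1,fy=k-1,interpolation=cv2.INTER_CUBIC)
c=cv2.resize(im[y0:y0+98,x0:x0+110],None,fx=6,fy=6,interpolation=cv2.INTER_CUBIC)
S=np.array([.4918,.3606,0]);a=np.radians(14.5);ex=np.array([np.cos(a),np.sin(a),0]);ey=np.array([-np.sin(a),np.cos(a),0])
for t in np.radians(np.arange(0,360,6)):
    u=proj(f,S+.027*(np.cos(t)*ex+np.sin(t)*ey)+[0,0,.038],s);cv2.circle(c,(int((u[0]-x0+.5)*6),int((u[1]-y0+.5)*6)),1,(0,0,255),-1)
for t in np.radians(np.r_[60:121:5,240:301:5]):
    u=proj(f,S+.027*(np.cos(t)*ex+np.sin(t)*ey)+[0,0,.068],s);cv2.circle(c,(int((u[0]-x0+.5)*6),int((u[1]-y0+.5)*6)),1,(0,200,0),-1)
cv2.imwrite("pics/zz_c.png",c)
```

```text
(no output)
```

View pics/zz_c.png

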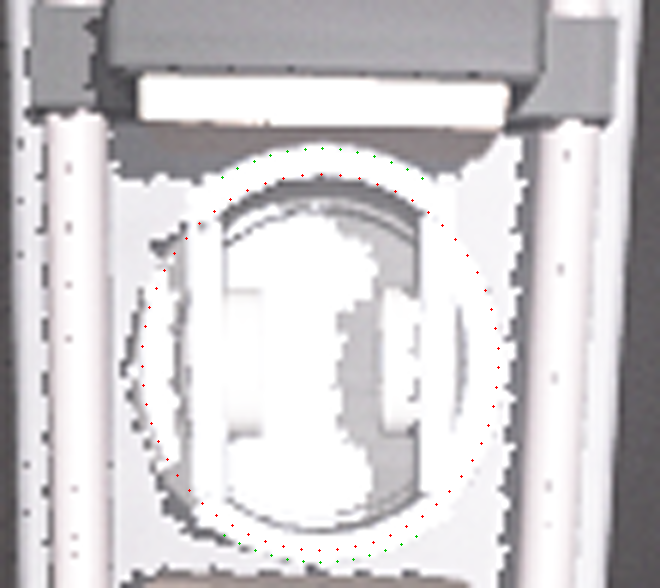

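```bash
python3 -m handwheel '{"rotation":[[0,0,0],[0,0,0],[0,0,0],[0,0,0],[0,0,0]],"xyz":[[0,0,0.01],[0,0,0.01],[0,0,0.01],[0,0,0.01],[0,0,0.01]],"claw":[0.075,0.075,0.075,0.075,0.075]}'
python3 - <<'E'
from h import *
f=grab_frame("scene");crop(f["image"],180,170,450,290,2.9,"pics/end.png")
print(job_done())
E
```

```text
t: 30.9
tool_pos: [0.5173, 0.2731, 0.2305]
ee_rot: [[0.97, 0.244, 0.009], [0.244, -0.97, 0.005], [0.01, -0.003, -1.0]]
force: [0.2, -0.1, 0.1]
grip_width: 0.0749
the job is handed in; nothing more can be done
None
```

View pics/end.png

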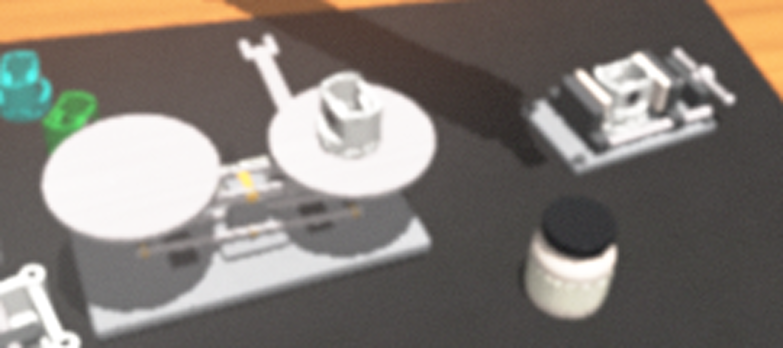

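I weighed the two pistons and handed the job in at about 31 s. The right pan (-y) dropped and stayed down between two pictures about 1.4 s apart. The piston on it, from the tray lane at lower y, was therefore the heavier. It now stands in the vise, and the lighter one is still upright on the left pan.

**Last checks:**
- **Vise:** the piston stands crown down on the rest, with its skirt faces towards the jaws. Just before release it measured about 0.4 mm off the middle between the jaws. After release its outline matched the expected position, and it touched down at about 4 N.
- **Bench:** the final scene picture shows the wrench and jar where they were. The gripper was open and clear of everything, and I saw no bystander move at any point.

**What disagreed:**
- **Fingertips:** in both the wrist and scene pictures they sat about 20 to 28 mm further back than the text says. My first grip across the flat boss walls therefore closed on nothing, just above the piston. I measured the offset, went lower and gripped properly at 35.4 mm.
- **Skirt grips:** for the same reason, the earlier grips on the skirts held only the top few millimetres, but they did not slip.
- **Height triangulation:** pairing the top camera with the wrist camera gave poor heights for some points, such as tray wall ends and the vise rest. I used known sizes instead, such as the rest measuring 59.9 mm against 60 mm.

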